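Tip the walnuts from the mug into the mixing bowl

TASK

Get the walnuts ready for cracking. First take the wooden spatula off the steel mixing bowl and lay it flat in the middle of the chopping board; then bring the brown mug out from under the wire shelf, tip all five walnuts out of it into the bowl, and set the empty mug down upright in the middle of the brown plate, without dropping it. Do not knock the hand mixer, white mug, flour tin or nutcracker, and do not push the bowl or the plate about.

Things in the scene. Friction and masses are not known exactly. Their poses are not given: they have to be found in the camera images.
- brown_mug: dark brown mug holding five walnuts, under the wire shelf, axis 20 to 40 mm behind its front edge. 92 mm high, conical: outer diameter 62 mm at the foot, 68 at 55 mm height, 72 at the rim; wall 3.5 mm; 150 to 310 g. Origin: centre of its underside, z up its axis; handle: a loop of 9 mm bar, 22 to 72 mm high, out along its +x to 66 mm from the axis (at first towards the shelf's back)
- brown_mug_rim (a point): centre of the brown mug's mouth, 92 mm above its origin
- bowl: round stainless mixing bowl, open, rim diameter 190 mm, 100 mm high, foot diameter 86 mm, wall 3 mm, inner floor 4 mm above the table, 450 g, loose. Origin: centre of its underside. Its x axis points horizontally towards the hand mixer
- spatula: flat wooden spatula (turner) 250 mm long lying across the bowl's rim, its underside on the rim. Origin: on its underside, at its centre of mass; x along it towards the blade, z up. Handle 16 mm wide and 12 mm thick from x = -142 to +28 mm; blade 55 mm wide and 6 mm thick from x = +23 to +108 mm; 60 g
- spatula_grip (a point): point on the spatula's handle to hold it by, 15 mm from the origin towards the handle's end, 6 mm above the underside
- spatula_end (a point): free end of the spatula's handle, 140 mm from its origin, mid-thickness
- spatula_blade (a point): front edge of the spatula's blade, 106 mm from its origin, mid-thickness
- board: wooden chopping board 260 x 140 x 16 mm lying fixed on the table. Origin: centre of its underside; x along its length, y across, top 16 mm above the table
- plate: round dark brown plate, 170 mm diameter, 16 mm high at its rim, loose on the table, 350 g. Flat inside to about 50 mm from its centre, where its floor is 5 mm above the table. Origin: centre of its underside
- riser: chrome wire shelf fixed on the table: 400 mm wide (its y), 200 mm deep (its x, away from the robot), top 200 mm above the table, 8 mm thick, to be treated as solid; jars and packets on the back half of the top. Open all round; front edge at x = -100 mm; four 8 mm wire legs at x = +-94, y = +-194 mm. Origin: on the table under its centre
- white_mug: white mug with a red print, same shape and size as the brown one, empty, standing beside it under the same shelf: leave alone. Origin: centre of its underside, handle along its +x
- mixer: white hand mixer standing on its heel beyond the bowl, 195 mm high, 900 g: leave alone. Origin: centre of its underside. Body 75 x 85 mm, handle behind to x = +91 mm. Two level steel beaters point along its -x, tips 177 mm from the origin, over the bowl's edge; they fill x = -177 to -105, y = -42 to +42 mm, 125 to 165 mm above the table
- flour_tin: blue flour tin with aluminium lid, 103 mm diameter, 167 mm high: leave alone. Origin: centre of its underside
- nutcracker: steel nutcracker lying on the table, 160 mm long along its x, about 45 mm wide, 14 mm high: leave alone. Origin: on the table under its middle
- walnut1: walnut in its shell, a ball of 28 mm diameter, 11 g, hard; rolls. At the start inside the brown mug, which they fill to about 70 mm height. Origin: its centre
- walnut2: another such walnut
- walnut3: another such walnut
- walnut4: another such walnut
- walnut5: another such walnut
Not all that is in view belongs to the job. Leave any purple look-alike of the bowl alone.

How it is judged:
By the outcome, as a careful person would: the job done as asked, in the order asked, and still so for the second after the job is handed in, with the robot touching nothing.
It also fails if it takes over 72 s, if anything falls off the work surface, if the arm or the gripper's body presses on something with over 40 N, if the wrist force passes 120 N, or if a joint passes its speed limit or range.

ROBOT

A 6-joint arm with a two-finger parallel gripper is mounted at the origin on the work surface. World frame = base frame: x ahead of the robot, y to its left, z up, the work surface at z = 0. Lengths are in m, angles in rad, forces in N, time in s.
With the tool pointing down it reaches from about 0.325 to 0.9 m from the base axis. Payload 3.5 kg.
Tool frame: the origin (TCP) lies midway between the tips of the shut fingers; the grasp point (between the pads) lies behind it (ctrl.tcp_to_grasp is the z of the grasp point in the tool frame, in m); z points along the fingers, y is the line along which they close (so a half turn about z gives the same grasp; the last joint's range is limited). The gripper opens to 85 mm and grips with 20 to 120 N. Pads are 22 mm wide; open, the fingers measure 114 mm over their backs; the gripper's body (76 mm by 85 mm) begins 54 mm behind the grasp point. The pads swing forward as they close: fully open they stand 13 mm farther back than shut.
Start: joints at [1.009, 0.276, -0.026, 1.268, 0, 1.467], TCP at [0.277, 0.56, 0.197] pointing down, gripper open.
Joint ranges: [-3.12, 3.12], [-0.85, 1.88], [-1.08, 1.24], [-1.95, 2.15], [-1.57, 1.53], [-3.14, 3.14]. Speed limits (rad/s): [2.57, 2.57, 3.14, 3.14, 3.14, 3.14].

INTERFACE

Orientations are given as a 3x3 rotation matrix whose columns are the frame's x, y, z axes.
In Python, from rig import ctrl gives the robot as it stands.
- The arm moves only by the tool apply_moves, never from a script. Its argument "plan" is a list of rows, each a list of 5 numbers: the shift along the tool's x, y, z in mm, then the turn about the tool's z in rad, then the closure, from -1 (fully open) to 1 (shut). A call has 1 to 8 rows; each row is the pose to reach, as a shift and turn from the pose commanded when the call began, along the tool's axes at that moment; what a row does not reach only later rows make up. A row lasts 1/8 s, in which the tool goes at most 62.5 mm and 10.7 degrees, less where a joint would pass 70% of its speed; a pose out of reach is approached as far as the arm can. A call with a gripper value outside its range is refused whole. The fingers move at their own pace and stop on an object; "newtons" is the grip in N (left out, the last holds). Time passes only in rows, so rows that repeat a pose let the fingers close. It gives the time, the measured TCP pose, the force, the opening and the grip force at its end, in the units of the state.
- ctrl.get_state(): the state, without advancing time (a new reading comes with each control period).
- ctrl.capture(name): name is "scene" or "top" or "wrist"; returns (picture, depth): 420x560x3 uint8, red, green, blue; 420x560 float32, m along the optical axis (not along the pixel's ray), 0 where there is no reading.
- ctrl.camera_params(name): a dict with "fx", "fy", "cx", "cy" (pixels), "dist_coeffs" ([k1, k2, p1, p2, k3] as OpenCV has them; the pictures are not rectified), "position" and "rotation" of the camera in the world. Camera axes: x right, y up, looking along -z (the intrinsics and any distortion apply to the point x, -y, -z); pixel columns grow to the right and rows downward; lengths in m; the calibration is good to about 2 mm. A picture is of the moment at which its call begins: read the wrist's pose just before it. camera_params takes no time and is no camera call; for the wrist camera it gives the pose at the moment of the call.
- ctrl.hand_in(): hands the job in; it is judged then, once.
The state is a dict: "time_s": time; "joints": joint angles; "joint_vel": joint speeds; "joint_efforts": joint torques, N m; "tool_pos": TCP position; "orientation": TCP orientation; "ft_force": force on the tool from outside, world axes, zero at the start; "moment": the same for the moment, N m; "gripper_width": opening from 0.0 (shut) to 1.0 (fully open); "finger_force": force on a finger pad.
Only numpy, scipy, OpenCV 4.12 (cv2) and the standard library are available. Lean on these libraries where they do the work, as an engineer would, in place of code of your own. Each camera call takes 0.05 s, during which the arm holds its last target. There are 200 camera calls.

## Working session

There is one attempt and no reset: what is moved stays moved. The work goes in short steps, Python scripts to look and compute and a tool call to move; the robot and the scene stay as the last step left them, time stands still between calls to the robot, and variables do not carry over. Pictures are saved under pics/ and viewed, at most 10 in all, crops included, and the job is handed in when it is done.

Besides the shell and the picture viewer there is one more tool, called after ">>>" by a JSON object that holds its "method" and its "body", one argument or row to a line. apply_moves: Moves the arm, as the interface text tells. Its arguments: {"type":"object","properties":{"plan":{"type":"array","items":{"type":"array","items":{"type":"number"}}},"newtons":{"type":"number"}},"required":["plan"]}

```bash
ls; mkdir -p pics; cat > h.py <<'E'
import numpy as np, cv2
from rig import ctrl
def snap(n):
    p=ctrl.camera_params(n); im,d=ctrl.capture(n); return im,d,p
def K(p): return np.array([[p['fx'],0,p['cx']],[0,p['fy'],p['cy']],[0,0,1]])
def w(p,uv,depth):
    u=cv2.undistortPoints(np.array(uv,float).reshape(-1,1,2),K(p),np.array(p['dist_coeffs']))[:,0]
    depth=np.asarray(depth,float).reshape(-1)
    c=np.c_[u[:,0]*depth,-u[:,1]*depth,-depth]
    return c@np.array(p['rotation']).T+np.array(p['position'])
def cloud(p,d):
    v,u=np.mgrid[0:d.shape[0],0:d.shape[1]]
    return w(p,np.c_[u.ravel(),v.ravel()],d.ravel()).reshape(d.shape+(3,))
def save(n,im,f=1): cv2.imwrite('pics/'+n,cv2.resize(im[...,::-1],None,fx=f,fy=f,interpolation=cv2.INTER_CUBIC))
E
python3 - <<'E'
from h import *
for n in ['scene','top','wrist']:
    im,d,p=snap(n); save(n+'0.png',im,1.4 if n!='wrist' else 1); np.savez(n+'0.npz',im=im,d=d,**{k:np.array(v) for k,v in p.items()})
    print(n,p['position'],np.round(p['rotation'],2).tolist())
s=ctrl.get_state(); print(s['time_s'],np.round(s['orientation'],3).tolist(),ctrl.tcp_to_grasp)
E
```

```text
pics
scene [ 0.96054392 -0.19143804  1.63028473] [[0.09, -0.95, 0.3], [1.0, 0.08, -0.03], [0.0, 0.3, 0.96]]
top [ 0.29159146 -0.13562416  1.44447841] [[0.02, 0.99, -0.13], [-1.0, 0.02, 0.0], [0.0, 0.13, 0.99]]
wrist [0.21718826 0.59059098 0.37219425] [[0.44, -0.86, -0.24], [0.9, 0.43, 0.12], [-0.0, -0.27, 0.96]]
0.15 [[-0.897, 0.443, -0.001], [0.443, 0.897, -0.001], [0.0, -0.002, -1.0]] -0.0187
```

View pics/scene0.png

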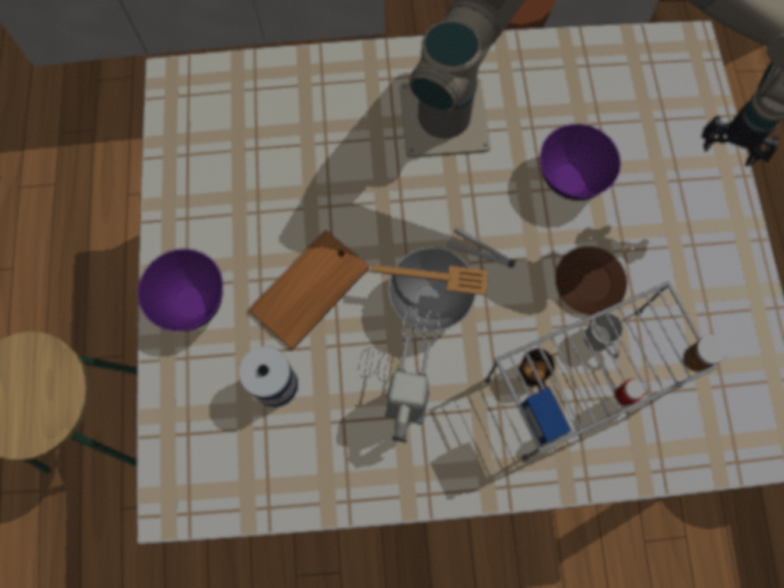

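View pics/top0.png

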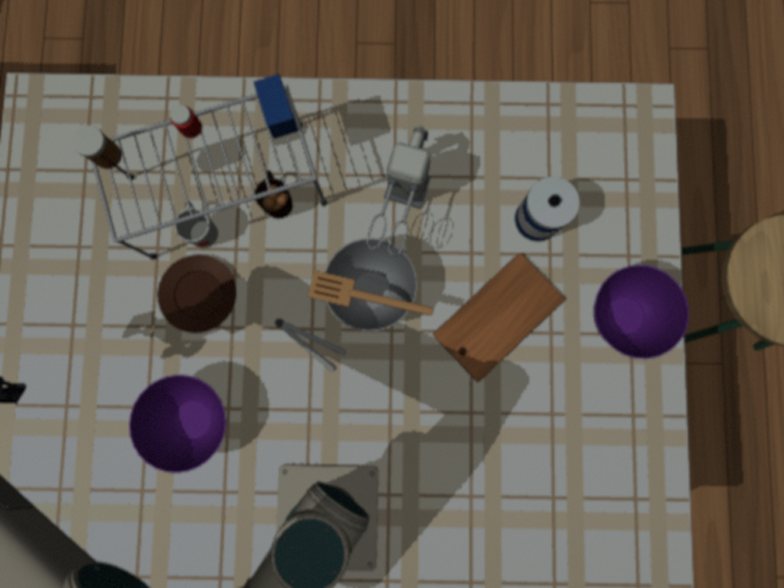

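The scene view (1.4x pixels) shows these things:
- **Steel bowl:** (433,288), with the spatula across it from (370,267) at the handle end to (487,280) at the blade.
- **Board:** (308,290).
- **Plate:** (591,280).
- **Brown mug:** (537,368), with walnuts in it. The white mug beside it is at (603,335).
- **Mixer:** (408,390).
- **Tin:** (268,375).
- **Nutcracker:** (485,247).

Possible confusions:
- **Bowl:** steel (433,288), or the purple ones at (580,162) and (181,290). I choose the steel one.
- **Mug:** dark with walnuts at (537,368), or the pale one at (603,335). I choose the dark one.

```bash
cat > meas.py <<'E'
from h import *
def load(n):
    z=np.load(n+'0.npz'); return z['im'],z['d'],z
def circ(P):
    A=np.c_[2*P[:,:2],np.ones(len(P))]; s=np.linalg.lstsq(A,(P[:,:2]**2).sum(1),rcond=None)[0]
    return s[:2],np.sqrt(s[2]+s[:2]@s[:2])
if __name__=='__main__':
  for n in ['scene','top']:
    im,d,p=load(n); C=cloud(p,d)
    def at(x,y,r=2):
        u,v=int(x/1.4),int(y/1.4); return C[v-r:v+r+1,u-r:u+r+1].reshape(-1,3)
    pts=dict(scene=dict(tab=(200,100),tab2=(340,400),tab3=(720,450),end=(373,268),blade=(484,281),grip=(425,273),board=(308,290),plate=(591,280),mug=(537,368),wmug=(603,335),mixer=(408,380),tin=(262,369),nc=(485,247),legFR=(497,362),legFL=(669,287)),
     top=dict(tab=(60,300),tab2=(640,150),tab3=(600,500),end=(430,310),blade=(314,287),grip=(372,298),board=(500,318),plate=(197,293),mug=(274,196),wmug=(194,222),mixer=(408,162),tin=(553,203),nc=(310,342),legFR=(316,180),legFL=(120,238)))[n]
    print(n)
    for k,(x,y) in pts.items(): print(k,np.round(np.median(at(x,y),0),3))
    H=C[...,2]
    hsv=cv2.cvtColor(im,cv2.COLOR_RGB2HSV)
    ce=np.median(at(*pts['grip']),0)
    near=(np.hypot(C[...,0]-ce[0],C[...,1]-ce[1])<.2)
    sp=near&(H>.092)&(H<.13)&(hsv[...,1]>90)&(hsv[...,0]<25)
    Q=C[sp]; m=Q[:,:2].mean(0); U,S,V=np.linalg.svd(Q[:,:2]-m,full_matrices=False); t=(Q[:,:2]-m)@V[0]
    print('spat n',len(Q),'dir',V[0],'ends',m+V[0]*np.percentile(t,.5),m+V[0]*np.percentile(t,99.5),'z',np.median(Q[:,2]))
    for s0,s1 in ((0,.3),(.7,1)):
        a,b=np.quantile(t,[s0,s1]);print(' z',np.median(Q[(t>=a)&(t<=b),2]))
    rim=near&(H>.09)&(H<.108)&(hsv[...,1]<70)
    print('bowl',rim.sum(),circ(C[rim]), cv2.minEnclosingCircle(C[rim][:,:2].astype(np.float32)))
    bc=np.median(at(*pts['board']),0)
    bm=(np.hypot(C[...,0]-bc[0],C[...,1]-bc[1])<.17)&(H>.008)&(H<.028)&(hsv[...,1]>80)
    print('board',cv2.minAreaRect(C[bm][:,:2].astype(np.float32)),np.median(H[bm]))
    pc=np.median(at(*pts['plate']),0)
    pm=(np.hypot(C[...,0]-pc[0],C[...,1]-pc[1])<.1)&(hsv[...,1]>80)&(hsv[...,2]<95)&(H>-.01)&(H<.03)
    print('plate',pm.sum(),cv2.minEnclosingCircle(C[pm][:,:2].astype(np.float32)),C[pm][:,:2].mean(0))
    mm=(np.hypot(C[...,0]-pc[0],C[...,1]-pc[1])<.6)&(H>.192)&(H<.215)&(C[...,0]>.4)
    print('riser',mm.sum(),cv2.minAreaRect(C[mm][:,:2].astype(np.float32)))
    save(n+'_c.png',im[190:330,250:530] if n=='scene' else im[40:240,60:360],2.8 if n=='scene' else 2.6)
E
python3 meas.py
```

```text
scene
tab [-0.108 -0.607  0.   ]
tab2 [ 0.676 -0.301 -0.001]
tab3 [0.864 0.521 0.001]
end [ 0.415 -0.204  0.11 ]
blade [0.464 0.03  0.105]
grip [ 0.441 -0.094  0.111]
board [ 0.425 -0.353  0.015]
plate [0.454 0.294 0.006]
mug [0.652 0.13  0.051]
wmug [0.586 0.297 0.007]
mixer [ 0.683 -0.153  0.193]
tin [ 0.631 -0.439  0.167]
nc [0.351 0.058 0.007]
legFR [0.662 0.026 0.196]
legFL [0.537 0.397 0.196]
spat n 786 dir [0.21085938 0.9775164 ] ends [ 0.41795046 -0.20162484] [0.46938758 0.0368309 ] z 0.10709627726380877
 z 0.11035840998749813
 z 0.10514435836517932
bowl 289 (array([ 0.47053305, -0.08184653]), np.float64(0.09206450253977842)) ((0.46359777450561523, -0.09669589251279831), 0.11196453124284744)
board ((0.418295681476593, -0.3539029359817505), (0.142581507563591, 0.2627168297767639), 43.92232131958008) 0.015252117108789598
plate 1821 ((0.4538712203502655, 0.287235289812088), 0.08482739329338074) [0.45326428 0.2899411 ]
riser 2452 ((0.7113311886787415, 0.13345888257026672), (0.23375023901462555, 0.6313619017601013), 13.372413635253906)
top
tab [0.439 0.585 0.001]
tab2 [ 0.792 -0.6
[... 309 characters left out ...]
[0.66  0.025 0.179]
legFL [0.536 0.386 0.197]
spat n 884 dir [0.21457949 0.97670653] ends [ 0.41767462 -0.20393791] [0.46990204 0.03378687] z 0.10835501338037834
 z 0.11232922397112755
 z 0.10660575067757039
bowl 359 (array([ 0.47200115, -0.08182767]), np.float64(0.09182306969160303)) ((0.4723926782608032, -0.06966463476419449), 0.10710088908672333)
board ((0.41852590441703796, -0.35484611988067627), (0.1399683654308319, 0.2603297829627991), 44.3778076171875) 0.016961471456878208
plate 2363 ((0.45366397500038147, 0.286626935005188), 0.08607558906078339) [0.45694894 0.28854296]
riser 2647 ((0.7127848863601685, 0.1295834630727768), (0.23602290451526642, 0.6310134530067444), 13.234951972961426)
```

View pics/scene_c.png

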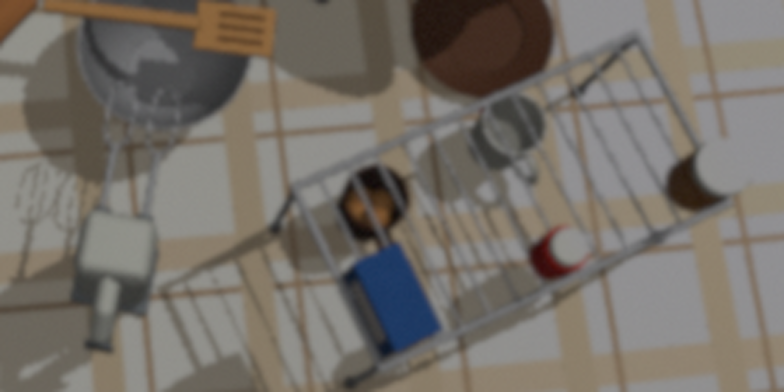

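The crop confirms the choice: the dark mug holding walnuts is at crop (373,203), or scene pixel (383,262). The white mug is at crop (508,130). Next I check what the controller offers, refine the mug and riser positions, and work out the first move.

```bash
cat >> h.py <<'E'
def rel(pos,yaw=None):
    s=ctrl.get_state(); R=np.array(s['orientation']); d=R.T@(np.array(pos)-s['tool_pos'])*1000
    y0=np.degrees(np.arctan2(R[1,1],R[0,1])); t=0 if yaw is None else -np.radians((yaw-y0+180)%360-180)
    print('t',round(s['time_s'],2),'pos',np.round(s['tool_pos'],4),'yawY',round(y0,1),'z',np.round(R[:,2],3),'q',np.round(s['joints'],2)); print('shift',np.round(d,1),'turn',round(t,3))
E
python3 - <<'E'
from h import *; from meas import load,circ
print([a for a in dir(ctrl) if a[0]!='_'])
for n,m in (('scene',(383,262)),('top',(196,140))):
    im,d,p=load(n);C=cloud(p,d);hsv=cv2.cvtColor(im,cv2.COLOR_RGB2HSV)
    y=np.array([-.319,.948]);x=np.array([.948,.319]);o=np.array([.693,.243])
    X=(C[...,:2]-o)@x;Y=(C[...,:2]-o)@y;Z=C[...,2]
    k=(abs(Y+.09)<.06)&(X<-.02)&(X>-.14)&(Z>.012)&(Z<.1)&(hsv[...,2]<75)
    print(n,k.sum(),'rim', k[Z>.08].sum(), cv2.minEnclosingCircle(C[k&(Z>.08)][:,:2].astype(np.float32)) if (k&(Z>.08)).sum() else 0, Z[k].max() if k.any() else 0)
    k2=k&(Z>.082); print(circ(C[k2]), X[k2].min(),X[k2].max(),Y[k2].min(),Y[k2].max())
    e=(Z>.19)&(Z<.21)&(abs(X)<.2)&(abs(Y)<.25); 
    for yy in (-.15,-.1,-.05,0,.05,.1,.15): print(yy, np.round(np.percentile(X[e&(abs(Y-yy)<.02)],[1,3]),3),end=' ')
    print('Yrange',np.percentile(Y[e&(X<-.08)&(X>-.11)],[1,99]))
rel([.442,-.0915,.25],-12.3)
E
```

```text
['IKError', 'camera_params', 'capture', 'get_state', 'hand_in', 'tcp_to_grasp']
scene 343 rim 87 ((0.6557582020759583, 0.12497036904096603), 0.03491462022066116) 0.09746314905279596
(array([0.65529893, 0.12513793]), np.float64(0.03256786134532326)) -0.10691277358657206 -0.039130183587559646 -0.13345628924702535 -0.06529899192099407
-0.15 [-0.106 -0.106] -0.1 [-0.107 -0.105] -0.05 [-0.107 -0.106] 0 [-0.107 -0.106] 0.05 [-0.107 -0.107] 0.1 [-0.108 -0.107] 0.15 [-0.107 -0.106] Yrange [-0.19877368  0.19606679]
top 462 rim 114 ((0.6608431339263916, 0.12305878102779388), 0.04092325642704964) 0.09974197265074136
(array([0.6552791 , 0.12293112]), np.float64(0.03348538821391911)) -0.10929637556238987 -0.03864385134170534 -0.1358216944720303 -0.06690381327954499
-0.15 [-0.106 -0.106] -0.1 [-0.106 -0.105] -0.05 [-0.107 -0.106] 0 [-0.106 -0.106] 0.05 [-0.107 -0.106] 0.1 [-0.107 -0.107] 0.15 [-0.107 -0.106] Yrange [-0.20138684  0.19391411]
t 0.15 pos [0.2764 0.5598 0.1956] yawY 63.7 z [-0.001 -0.001 -1.   ] q [ 1.01  0.28 -0.03  1.27  0.    1.47]
shift [-436.9 -510.7  -53.6] turn 1.327
```

>>> {"method": "apply_moves", "body": {
  "plan": [
    [-40, -46, -53, 0.15, -0.2],
    [-80, -93, -53, 0.3, -0.2],
    [-120, -140, -53, 0.45, -0.2],
    [-160, -187, -53, 0.6, -0.2],
    [-200, -234, -53, 0.75, -0.2],
    [-240, -281, -53, 0.9, -0.2],
    [-280, -328, -53, 1.0, -0.2],
    [-320, -374, -53, 1.15, -0.2]
  ],
  "newtons": 40
}}

```text
time_s: 1.15
tool_pos: [0.3959, 0.0895, 0.2495]
orientation: [[0.042, 0.999, 0.001], [0.999, -0.042, 0.0], [0.0, 0.001, -1.0]]
ft_force: [1.5, -0.4, 0.3]
gripper_width: 0.597
finger_force: 0.0
```

```bash
python3 - <<'E'
from h import *
rel([.442,-.0915,.25],-12.3)
E
```

```text
t 1.15 pos [0.3959 0.0895 0.2495] yawY -2.4 z [ 0.001  0.    -1.   ] q [ 0.06 -0.15 -0.37  1.35  0.    1.68]
shift [-178.9   53.7   -0.5] turn 0.172
```

>>> {"method": "apply_moves", "body": {
  "plan": [
    [-60, 18, 0, 0.1, 0.1],
    [-120, 36, 0, 0.17, 0.1],
    [-179, 54, 0, 0.172, 0.1],
    [-179, 54, 0, 0.172, 0.1]
  ]
}}

```text
time_s: 1.65
tool_pos: [0.4438, -0.0932, 0.2491]
orientation: [[0.215, 0.977, -0.0], [0.977, -0.215, -0.001], [-0.001, 0.0, -1.0]]
ft_force: [-0.6, 0.6, -1.0]
gripper_width: 0.45
finger_force: 0.0
```

```bash
python3 - <<'E'
from h import *
rel([.442,-.0915,.100],-12.3)
im,d,p=snap('wrist'); C=cloud(p,d); save('w1.png',im,1)
hsv=cv2.cvtColor(im,cv2.COLOR_RGB2HSV)
k=(C[...,2]>.09)&(C[...,2]<.125)&(hsv[...,1]>90)&(hsv[...,0]<25)&(hsv[...,2]>60)&(abs(C[...,1]+.08)<.16)&(abs(C[...,0]-.44)<.1)
Q=C[k]; print(len(Q))
for y in np.arange(-.2,.04,.02):
    q=Q[abs(Q[:,1]-y)<.004]
    if len(q): print(round(y,3),np.round([q[:,0].min(),q[:,0].max(),np.median(q[:,2])],4))
E
```

```text
t 1.65 pos [ 0.4438 -0.0932  0.2491] yawY -12.4 z [-0.    -0.001 -1.   ] q [-0.35 -0.06 -0.29  1.34 -0.    1.44]
shift [  1.4  -2.1 149.1] turn -0.002
7280
-0.2 [0.4112 0.4271 0.1112]
-0.18 [0.4141 0.43   0.1112]
-0.16 [0.4202 0.4346 0.1114]
-0.14 [0.4233 0.4389 0.1111]
-0.12 [0.4281 0.4433 0.1111]
-0.1 [0.4326 0.4475 0.1112]
-0.08 [0.4372 0.4521 0.1113]
-0.06 [0.4406 0.4563 0.1112]
-0.04 [0.4264 0.4808 0.1055]
-0.02 [0.4297 0.4859 0.1054]
-0.0 [0.4336 0.4897 0.1054]
0.02 [0.4385 0.4939 0.1054]
```

View pics/w1.png

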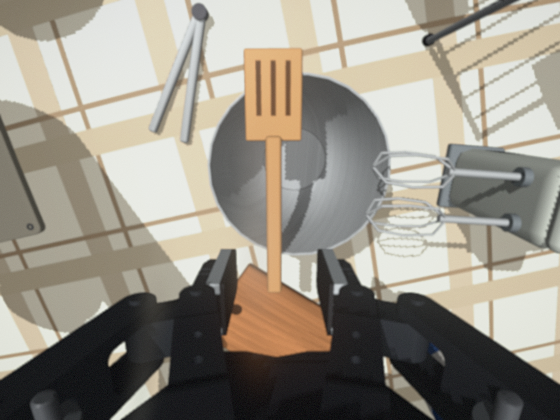

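The wrist view shows the handle from about (275,140) to (275,290), running between the open fingers. The beaters, near (370,170) to (370,215), are clear to the right. I descend, grip and lift.

>>> {"method": "apply_moves", "body": {
  "plan": [
    [1, -2, 50, 0, 0.1],
    [1, -2, 100, 0, 0.1],
    [1, -2, 130, 0, 0.1],
    [1, -2, 149, 0, 0.1],
    [1, -2, 149, 0, 0.1],
    [1, -2, 149, 0, 1],
    [1, -2, 149, 0, 1],
    [1, -2, 149, 0, 1]
  ]
}}

```text
time_s: 2.7
tool_pos: [0.4422, -0.0883, 0.1015]
orientation: [[0.208, 0.978, 0.002], [0.978, -0.208, -0.001], [-0.0, 0.002, -1.0]]
ft_force: [0.1, 0.3, 0.4]
gripper_width: -0.002
finger_force: 0.0
```

>>> {"method": "apply_moves", "body": {
  "plan": [
    [0, 0, 0, 0, 1],
    [0, 0, 0, 0, 1],
    [0, 0, -15, 0, 1],
    [0, 0, -50, 0, 1],
    [0, 0, -80, 0, 1]
  ]
}}

```text
time_s: 3.32
tool_pos: [0.4417, -0.0883, 0.1826]
orientation: [[0.209, 0.978, 0.001], [0.978, -0.209, -0.0], [-0.0, 0.001, -1.0]]
ft_force: [0.2, -0.2, -0.1]
gripper_width: 0.002
finger_force: 0.0
```

```bash
cat > sp.py <<'E'
from h import *
s=ctrl.get_state();R=np.array(s['orientation']);T=np.array(s['tool_pos'])
im,d,p=snap('wrist'); C=cloud(p,d); hsv=cv2.cvtColor(im,cv2.COLOR_RGB2HSV)
L=(C-T)@R
k=(abs(L[...,1])<.04)&(L[...,2]>-.04)&(L[...,2]<.03)&(abs(L[...,0])<.2)&(hsv[...,1]>90)&(hsv[...,0]<25)&(hsv[...,2]>60)
Q=L[k]
for x in np.arange(-.16,.16,.02):
    q=Q[abs(Q[:,0]-x)<.004]
    if len(q): print(round(x,3),np.round([q[:,1].min(),q[:,1].max(),np.median(q[:,2])],4))
print('xmax',np.percentile(Q[:,0],[.2,99.8]))
E
python3 sp.py; python3 -c "
from h import *
rel([.442,-.0915,.200],-12.3)"
```

```text
xmax [0.011592   0.01198263]
t 3.38 pos [ 0.4445 -0.0892  0.1868] yawY -12.0 z [ 0.008 -0.003 -1.   ] q [-0.34 -0.03 -0.4   1.19  0.    1.44]
shift [ -2.7  -1.9 -13.2] turn 0.005
```

```bash
python3 - <<'E'
from h import *
im,d,p=snap('wrist'); save('w2.png',im,1); C=cloud(p,d)
print(np.round(C[100:300:20,275],3).tolist())
im,d,p=snap('top'); save('t2.png',im,1.4)
E
```

```text
[[0.463, -0.007, 0.106], [0.46, -0.022, 0.106], [0.456, -0.037, 0.105], [0.453, -0.052, 0.111], [0.45, -0.067, 0.112], [0.446, -0.083, 0.112], [0.443, -0.1, 0.111], [0.439, -0.117, 0.111], [0.447, -0.078, 0.239], [0.447, -0.077, 0.258]]
```

View pics/w2.png

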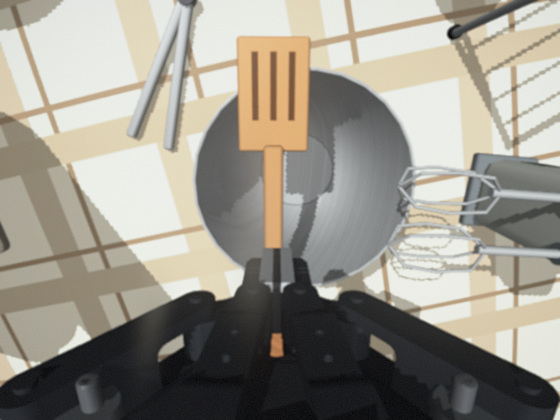

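The spatula, at (275,37) to (275,250), hasn't moved: the fingers shut above it. I check where the fingertips really are.

```bash
python3 - <<'E'
from h import *
s=ctrl.get_state();R=np.array(s['orientation']);T=np.array(s['tool_pos']);print(T)
im,d,p=snap('wrist'); C=cloud(p,d); L=(C-T)@R
for r in range(240,300,6): print(r,[ (c,np.round(L[r,c]*1000).tolist()) for c in (262,270,280,288)])
im,d,p=snap('scene'); C=cloud(p,d); L=(C-T)@R
k=(abs(L[...,0])<.02)&(abs(L[...,1])<.02)&(abs(L[...,2])<.06); print(k.sum(), L[k][:,2].max() if k.any() else 0)
rel([.442,-.0915,.100],-12.3)
E
```

```text
[ 0.44336835 -0.08885299  0.18325089]
240 [(262, [-52.0, -14.0, 136.0]), (270, [-27.0, -4.0, 72.0]), (280, [-27.0, 4.0, 72.0]), (288, [-55.0, 13.0, 146.0])]
246 [(262, [-55.0, -14.0, 128.0]), (270, [-32.0, -4.0, 72.0]), (280, [-32.0, 4.0, 71.0]), (288, [-60.0, 13.0, 140.0])]
252 [(262, [12.0, -5.0, -43.0]), (270, [12.0, -2.0, -43.0]), (280, [12.0, 3.0, -43.0]), (288, [12.0, 6.0, -44.0])]
258 [(262, [12.0, -5.0, -52.0]), (270, [12.0, -2.0, -50.0]), (280, [11.0, 3.0, -49.0]), (288, [11.0, 6.0, -49.0])]
264 [(262, [12.0, -5.0, -56.0]), (270, [12.0, -1.0, -56.0]), (280, [12.0, 3.0, -56.0]), (288, [12.0, 6.0, -56.0])]
270 [(262, [12.0, -5.0, -62.0]), (270, [11.0, -1.0, -61.0]), (280, [12.0, 3.0, -62.0]), (288, [12.0, 6.0, -62.0])]
276 [(262, [12.0, -4.0, -67.0]), (270, [12.0, -1.0, -67.0]), (280, [12.0, 3.0, -67.0]), (288, [12.0, 6.0, -66.0])]
282 [(262, [12.0, -4.0, -72.0]), (270, [12.0, -1.0, -72.0]), (280, [11.0, 2.0, -70.0]), (288, [12.0, 5.0, -71.0])]
288 [(262, [13.0, -4.0, -78.0]), (270, [13.0, -1.0, -78.0]), (280, [10.0, 2.0, -73.0]), (288, [13.0, 5.0, -77.0])]
294 [(262, [13.0, -4.0, -82.0]), (270, [12.0, -1.0, -81.0]), (280, [6.0, 3.0, -71.0]), (288, [12.0, 5.0, -81.0])]
0 0
t 3.58 pos [ 0.4412 -0.0881  0.1805] yawY -12.0 z [-0. -0. -1.] q [-0.34 -0.03 -0.41  1.19 -0.    1.44]
shift [-3.1  1.5 80.5] turn 0.005
```

```bash
python3 - <<'E'
from h import *; from meas import load
for n in ['wrist','scene','top']:
    im,d,p=load(n); C=cloud(p,d)
    R=np.array([[-0.897,.443,0],[.443,.897,0],[0,0,-1]]); L=(C-[.2764,.5598,.1956])@R*1000
    k=(abs(L[...,0])<16)&(abs(L[...,1])<70)&(abs(L[...,2])<110)&(d>0)
    print(n,k.sum(), np.round(np.percentile(L[k],[0,2,50,98,100],axis=0)).tolist() if k.any() else '')
    Q=L[k]
    for y in range(-70,70,10):
        q=Q[(Q[:,1]>=y)&(Q[:,1]<y+10)]
        if len(q): print(y,len(q),np.round(q[:,2].max()),np.round(q[:,2].min()),end=' | ')
    print()
E
```

```text
wrist 21594 [[-14.0, -70.0, -110.0], [-11.0, -67.0, -110.0], [6.0, -4.0, -100.0], [15.0, 68.0, -53.0], [16.0, 70.0, -45.0]]
-70 3417 -89.0 -110.0 | -60 2828 -52.0 -110.0 | -50 3891 -46.0 -110.0 | -40 297 -94.0 -110.0 | -30 38 -106.0 -110.0 | -20 140 -106.0 -110.0 | -10 276 -106.0 -110.0 | 0 241 -106.0 -110.0 | 10 232 -105.0 -110.0 | 20 10 -108.0 -110.0 | 30 249 -97.0 -110.0 | 40 3628 -45.0 -110.0 | 50 2406 -50.0 -103.0 | 60 3941 -89.0 -110.0 | 
scene 231 [[-16.0, -69.0, -110.0], [-15.0, -65.0, -109.0], [-7.0, 15.0, -96.0], [11.0, 66.0, -50.0], [13.0, 70.0, -42.0]]
-70 9 -86.0 -109.0 | -60 42 -56.0 -106.0 | -50 48 -42.0 -109.0 | -40 9 -97.0 -109.0 | -20 1 -106.0 -106.0 | -10 3 -104.0 -109.0 | 0 1 -106.0 -106.0 | 10 3 -103.0 -108.0 | 30 3 -96.0 -104.0 | 40 57 -47.0 -110.0 | 50 36 -49.0 -106.0 | 60 19 -91.0 -109.0 | 
top 75 [[-16.0, -70.0, -110.0], [-15.0, -70.0, -109.0], [-12.0, -51.0, -95.0], [4.0, -43.0, -53.0], [6.0, -38.0, -49.0]]
-70 15 -98.0 -109.0 | -60 33 -53.0 -106.0 | -50 26 -49.0 -110.0 | -40 1 -109.0 -109.0 |
```

Two cameras agree that the real fingertips are about 35 mm short of the reported TCP along tool z. Laterally they are right. I'll open, go about 35 mm lower, and measure the tips against the handle before closing.

>>> {"method": "apply_moves", "body": {
  "plan": [
    [-3, 1, 0, 0, 0.1],
    [-3, 1, 0, 0, 0.1],
    [-3, 1, 20, 0, 0.1],
    [-3, 1, 60, 0, 0.1],
    [-3, 1, 90, 0, 0.1],
    [-3, 1, 113, 0, 0.1],
    [-3, 1, 113, 0, 0.1]
  ]
}}

```text
time_s: 4.45
tool_pos: [0.4392, -0.0904, 0.0653]
orientation: [[0.209, 0.978, -0.005], [0.978, -0.209, 0.002], [0.001, -0.006, -1.0]]
ft_force: [0.3, -0.3, 0.4]
gripper_width: 0.45
finger_force: 0.0
```

```bash
python3 - <<'E'
from h import *
s=ctrl.get_state();R=np.array(s['orientation']);T=np.array(s['tool_pos']);print(T,s['gripper_width'],s['ft_force'])
im,d,p=snap('wrist'); save('w3.png',im); C=cloud(p,d); L=(C-T)@R*1000
k=(abs(L[...,0])<14)&(abs(L[...,1])<40)&(abs(L[...,1])>12)&(L[...,2]<-10)&(L[...,2]>-110)&(d>0)
for sg in(-1,1):
    q=L[k&(np.sign(L[...,1])==sg)]; i=np.argsort(-q[:,2])[:200:25]; print(np.round(q[i]).tolist())
E
```

```text
[ 0.43915644 -0.09036539  0.06532151] 0.45031232889691053 [ 0.30804727 -0.32512549  0.43191527]
[[-5.0, -18.0, -35.0], [5.0, -18.0, -38.0], [12.0, -24.0, -40.0], [-8.0, -18.0, -41.0], [11.0, -20.0, -42.0], [10.0, -18.0, -42.0], [7.0, -18.0, -43.0], [8.0, -28.0, -44.0]]
[[-4.0, 20.0, -35.0], [1.0, 20.0, -38.0], [-2.0, 20.0, -40.0], [-5.0, 20.0, -41.0], [7.0, 32.0, -42.0], [11.0, 23.0, -42.0], [8.0, 20.0, -43.0], [11.0, 27.0, -44.0]]
```

View pics/w3.png

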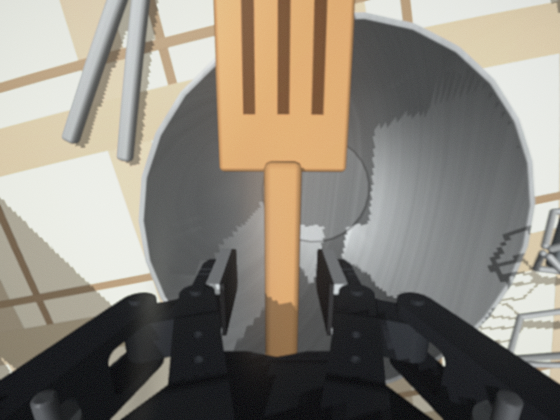

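The wrist view shows the handle (283,165–350) centred between the pads at (228,290) and (326,290). I close.

>>> {"method": "apply_moves", "body": {
  "plan": [
    [0, 0, 0, 0, 1],
    [0, 0, 0, 0, 1],
    [0, 0, 0, 0, 1],
    [0, 0, 0, 0, 1],
    [0, 0, -10, 0, 1],
    [0, 0, -40, 0, 1],
    [0, 0, -70, 0, 1],
    [0, 0, -100, 0, 1]
  ]
}}

```text
time_s: 5.5
tool_pos: [0.4412, -0.0911, 0.1685]
orientation: [[0.208, 0.978, -0.001], [0.978, -0.208, 0.0], [0.0, -0.001, -1.0]]
ft_force: [1.0, 0.5, -0.3]
gripper_width: 0.164
finger_force: 40.4
```

```bash
python3 sp.py; python3 - <<'E'
from h import *
rel([.442,-.0915,.200],-12.3)
s=ctrl.get_state();R=np.array(s['orientation']);T=np.array(s['tool_pos'])
im,d,p=snap('wrist');C=cloud(p,d);L=(C-T)@R*1000
hsv=cv2.cvtColor(im,cv2.COLOR_RGB2HSV);k=(hsv[...,1]>90)&(hsv[...,0]<25)&(hsv[...,2]>60)&(abs(L[...,1])<40)&(L[...,2]<0)&(L[...,2]>-90)
Q=L[k]
for x in range(-160,160,20):
    q=Q[abs(Q[:,0]-x)<4]
    if len(q): print(x,np.round([q[:,1].min(),q[:,1].max(),np.median(q[:,2])],1))
print(Q[:,0].max())
q=L[(hsv[...,1]<80)&(abs(L[...,0]-11)<3)&(abs(L[...,1])<25)&(L[...,2]>-80)&(L[...,2]<0)]; print('tip',np.sort(q[:,2])[-10:])
E
```

```text
-0.04 [-0.0068  0.009  -0.0395]
-0.02 [-0.0065  0.0093 -0.0393]
0.04 [-0.0065  0.0084 -0.0398]
0.06 [-0.0266  0.0281 -0.0365]
0.08 [-0.0259  0.0283 -0.0365]
0.1 [-0.0259  0.0282 -0.0365]
xmax [0.03945957 0.11504376]
t 5.55 pos [ 0.4442 -0.0921  0.1728] yawY -12.0 z [ 0.006 -0.002 -1.   ] q [-0.35 -0.02 -0.42  1.17  0.    1.43]
shift [  0.1  -2.1 -27.2] turn 0.005
-40 [ -6.8   9.1 -42.3]
-20 [ -6.5   9.2 -42.2]
0 [ -6.2   8.5 -42.4]
20 [ -6.4   8.6 -42.3]
40 [ -6.5   8.4 -42.3]
60 [-26.6  28.  -36.4]
80 [-26.1  28.2 -36.5]
100 [-26.1  28.2 -36.5]
115.47520948326279
tip [-38.71756791 -38.65093293 -38.64186349 -38.63100483 -38.62905768
 -38.47545753 -38.39285602 -38.32993097 -38.28601398 -38.24548148]
```

Held level: the underside is 30 mm behind the TCP and the spatula origin is at tool x +8. Next I carry it to the board.

```bash
python3 - <<'E'
from h import *
rel([.415,-.352,.180],44.1)
E
```

```text
t 5.6 pos [ 0.4444 -0.0922  0.1712] yawY -12.0 z [ 0.007 -0.002 -1.   ] q [-0.35 -0.02 -0.42  1.16  0.    1.43]
shift [-260.2   25.5   -8.4] turn -0.98
```

>>> {"method": "apply_moves", "body": {
  "plan": [
    [-45, 4, -20, -0.12, 1],
    [-90, 8, -20, -0.3, 1],
    [-135, 13, -20, -0.45, 1],
    [-180, 18, -15, -0.6, 1],
    [-220, 22, -10, -0.75, 1],
    [-260, 25, -10, -0.9, 1],
    [-260, 25, -10, -0.98, 1],
    [-260, 25, -10, -0.98, 1]
  ]
}}

```text
time_s: 6.6
tool_pos: [0.4111, -0.3504, 0.1761]
orientation: [[-0.695, 0.719, -0.002], [0.719, 0.695, 0.002], [0.003, 0.0, -1.0]]
ft_force: [-0.2, -0.2, -0.8]
gripper_width: 0.172
finger_force: 40.4
```

```bash
python3 - <<'E'
from h import *
rel([.415,-.352,-.0125],44.1)
E
```

```text
t 6.6 pos [ 0.4111 -0.3504  0.1761] yawY 44.0 z [-0.002  0.002 -1.   ] q [-0.83  0.14 -0.24  1.19  0.   -0.02]
shift [ -4.3   1.7 188.6] turn -0.001
```

>>> {"method": "apply_moves", "body": {
  "plan": [
    [-4, 1, 60, 0, 1],
    [-4, 1, 120, 0, 1],
    [-4, 1, 165, 0, 1],
    [-4, 1, 180, 0, 1],
    [-4, 1, 186, 0, 1],
    [-4, 1, 186, 0, 1]
  ]
}}

```text
time_s: 7.35
tool_pos: [0.4166, -0.3539, -0.0072]
orientation: [[-0.696, 0.718, 0.002], [0.718, 0.696, -0.002], [-0.003, -0.0, -1.0]]
ft_force: [0.2, 0.1, -0.4]
gripper_width: 0.17
finger_force: 40.4
```

>>> {"method": "apply_moves", "body": {
  "plan": [
    [0, 0, 3, 0, 1],
    [0, 0, 3, 0, 1]
  ]
}}

```text
time_s: 7.6
tool_pos: [0.4161, -0.3537, -0.0104]
orientation: [[-0.696, 0.718, 0.001], [0.718, 0.696, -0.001], [-0.002, -0.0, -1.0]]
ft_force: [-0.4, 0.5, -1.1]
gripper_width: 0.171
finger_force: 40.4
```

>>> {"method": "apply_moves", "body": {
  "plan": [
    [0, 0, 2, 0, 1],
    [0, 0, 4, 0, 1],
    [0, 0, 4, 0, 1]
  ]
}}

```text
time_s: 7.98
tool_pos: [0.4156, -0.3531, -0.0151]
orientation: [[-0.696, 0.718, 0.0], [0.718, 0.696, -0.0], [-0.0, -0.0, -1.0]]
ft_force: [-1.9, -0.2, 3.0]
gripper_width: 0.174
finger_force: 40.8
```

Contact at 3 N, so I release and rise. Then I'll test how the arm behaves when commanded beyond its reach, because the mug has to be tilted later.

>>> {"method": "apply_moves", "body": {
  "plan": [
    [0, 0, 1, 0, 0.3],
    [0, 0, 1, 0, 0.2],
    [0, 0, 0, 0, 0.2],
    [0, 0, -40, 0, 0.2],
    [0, 0, -100, 0, 0.2],
    [0, 0, -160, 0, 0.2],
    [0, 0, -220, 0, 0.2],
    [0, 0, -220, 0, 0.2]
  ]
}}

```text
time_s: 8.98
tool_pos: [0.4186, -0.3563, 0.2111]
orientation: [[-0.696, 0.718, 0.009], [0.718, 0.696, -0.009], [-0.013, -0.0, -1.0]]
ft_force: [-0.7, 0.3, 0.0]
gripper_width: 0.398
finger_force: 0.0
```

```bash
python3 - <<'E'
from h import *; from meas import load
rel([.415,-.352,.2],44.1)
im,d,p=snap('wrist'); C=cloud(p,d); hsv=cv2.cvtColor(im,cv2.COLOR_RGB2HSV)
def fit(C):
    B=C-np.array([.4184,-.3544,0]); a=np.radians(134.1); X=B[...,0]*np.cos(a)+B[...,1]*np.sin(a); Y=-B[...,0]*np.sin(a)+B[...,1]*np.cos(a)
    k=(C[...,2]>.019)&(C[...,2]<.04)&(abs(X)<.2)&(abs(Y)<.1)
    for x in range(-140,140,40):
        q=k&(abs(X*1000-x)<4)
        if q.any(): print(x,np.round([Y[q].min()*1000,Y[q].max()*1000,np.median(C[q][:,2])*1000],1))
    print(X[k].min(),X[k].max())
fit(C)
im,d,p=snap('scene'); print('scene');fit(cloud(p,d))
E
```

```text
t 8.97 pos [ 0.4186 -0.3563  0.2111] yawY 44.1 z [ 0.009 -0.009 -1.   ] q [-0.82  0.13 -0.18  1.25 -0.   -0.02]
shift [ 5.8  0.4 11. ] turn 0.0
-100 [-8.2  6.6 27. ]
-60 [-8.   6.4 26.9]
-20 [-7.8  7.4 27. ]
20 [-7.5  7.2 27. ]
60 [-27.6  27.2  21.3]
100 [-26.8  27.5  21.5]
-0.19999960091079366 0.1336854337894413
scene
-100 [-70.3  66.3  24.3]
-60 [-52.8  64.8  23.6]
-20 [-63.4  55.3  21.2]
20 [-58.   63.5  21.5]
60 [-66.5  25.   22.8]
100 [-59.8  50.   22.4]
-0.12777540615239596 0.13512124425116226
```

The spatula lies flat along the board, centred to within 1 mm across. Now the reach test: straight up.

>>> {"method": "apply_moves", "body": {
  "plan": [
    [0, 0, -62, 0, 0.2],
    [0, 0, -124, 0, 0.2],
    [0, 0, -186, 0, 0.2],
    [0, 0, -248, 0, 0.2],
    [0, 0, -310, 0, 0.2],
    [0, 0, -372, 0, 0.2],
    [0, 0, -434, 0, 0.2],
    [0, 0, -496, 0, 0.2]
  ]
}}

```text
time_s: 10.07
tool_pos: [0.41, -0.3491, 0.6375]
orientation: [[-0.695, 0.718, 0.038], [0.717, 0.696, -0.04], [-0.055, -0.0, -0.998]]
ft_force: [-0.5, 0.4, -0.7]
gripper_width: 0.4
finger_force: 0.0
```

```bash
python3 -c "
from h import *
rel([.415,-.352,.2],44.1)"
```

```text
t 10.07 pos [ 0.41   -0.3491  0.6375] yawY 44.1 z [ 0.038 -0.04  -0.998] q [-0.83  0.23  0.86  2.15  0.   -0.03]
shift [ 18.6   1.7 437.1] turn 0.0
```

At z=0.64 joint 4 reached its limit and the tool tilted about 3° outward. I go on, to see whether the tilt grows and whether it stays.

>>> {"method": "apply_moves", "body": {
  "plan": [
    [0, 0, -62, 0, 0.2],
    [0, 0, -124, 0, 0.2],
    [0, 0, -186, 0, 0.2],
    [0, 0, -248, 0, 0.2],
    [0, 0, -310, 0, 0.2],
    [0, 0, -372, 0, 0.2]
  ]
}}

```text
time_s: 10.82
tool_pos: [0.3837, -0.3264, 0.6747]
orientation: [[-0.691, 0.718, 0.086], [0.712, 0.696, -0.091], [-0.125, -0.002, -0.992]]
ft_force: [-0.2, 0.3, 0.1]
gripper_width: 0.402
finger_force: 0.0
```

>>> {"method": "apply_moves", "body": {
  "plan": [
    [0, 0, 62, 0, 0.2],
    [0, 0, 124, 0, 0.2],
    [0, 0, 124, 0, 0.2]
  ]
}}

```text
time_s: 11.2
tool_pos: [0.3908, -0.3338, 0.5373]
orientation: [[-0.693, 0.718, 0.066], [0.715, 0.696, -0.069], [-0.096, -0.001, -0.995]]
ft_force: [0.9, -1.0, -0.0]
gripper_width: 0.399
finger_force: 0.0
```

```bash
python3 -c "
from h import *
rel([.415,-.352,.2],44.1)"
```

```text
t 11.2 pos [ 0.3908 -0.3338  0.5373] yawY 44.1 z [ 0.066 -0.069 -0.995] q [-0.83  0.03  0.39  1.83  0.   -0.03]
shift [  2.6   4.9 338.6] turn 0.0
```

The tilt stays once gained. Pushing radially outward with the arm stretched should tilt the tool much faster, so I try that in free space at about z 0.5.

>>> {"method": "apply_moves", "body": {
  "plan": [
    [-62, 0, 10, 0, 0.2],
    [-124, 0, 20, 0, 0.2],
    [-186, 0, 30, 0, 0.2],
    [-248, 0, 40, 0, 0.2],
    [-310, 0, 50, 0, 0.2],
    [-372, 0, 60, 0, 0.2],
    [-434, 0, 60, 0, 0.2],
    [-496, 0, 60, 0, 0.2]
  ]
}}

```text
time_s: 12.2
tool_pos: [0.6181, -0.5754, 0.4879]
orientation: [[-0.686, 0.718, 0.118], [0.707, 0.696, -0.122], [-0.169, -0.0, -0.986]]
ft_force: [-1.4, 1.0, 0.5]
gripper_width: 0.4
finger_force: 0.0
```

```bash
python3 -c "
from h import *
rel([.415,-.352,.2],44.1)"
```

```text
t 12.2 pos [ 0.6181 -0.5754  0.4879] yawY 44.1 z [ 0.118 -0.122 -0.986] q [-0.83  0.71  1.24  1.94  0.   -0.03]
shift [346.2   9.8 232.6] turn 0.0
```

>>> {"method": "apply_moves", "body": {
  "plan": [
    [-62, 0, 0, 0, 0.2],
    [-124, 0, 0, 0, 0.2]
  ]
}}

```text
time_s: 12.45
tool_pos: [0.6502, -0.6124, 0.4608]
orientation: [[-0.679, 0.718, 0.154], [0.7, 0.696, -0.158], [-0.221, 0.001, -0.975]]
ft_force: [-0.1, -0.5, -0.6]
gripper_width: 0.4
finger_force: 0.0
```

```bash
python3 -c "
from h import *
rel([.415,-.352,.2],44.1)"
```

```text
t 12.45 pos [ 0.6502 -0.6124  0.4608] yawY 44.1 z [ 0.154 -0.158 -0.975] q [-0.83  0.75  1.24  1.85  0.01 -0.03]
shift [399.7  12.3 176.8] turn 0.0
```

>>> {"method": "apply_moves", "body": {
  "plan": [
    [-60, 0, -30, 0, 0.2],
    [-120, 0, -60, 0, 0.2],
    [-180, 0, -90, 0, 0.2],
    [-240, 0, -120, 0, 0.2]
  ]
}}

```text
time_s: 12.95
tool_pos: [0.6611, -0.6304, 0.4762]
orientation: [[-0.668, 0.717, 0.199], [0.688, 0.697, -0.203], [-0.284, 0.002, -0.959]]
ft_force: [-0.7, 0.1, -0.2]
gripper_width: 0.403
finger_force: 0.0
```

>>> {"method": "apply_moves", "body": {
  "plan": [
    [-300, 0, 0, 0, 0.2],
    [-300, 0, 0, 0, 0.2],
    [-300, 0, 0, 0, 0.2],
    [-300, 0, 0, 0, 0.2]
  ]
}}

```text
time_s: 13.45
tool_pos: [0.703, -0.6802, 0.4341]
orientation: [[-0.654, 0.717, 0.241], [0.674, 0.697, -0.245], [-0.344, 0.002, -0.939]]
ft_force: [0.2, 1.2, -0.6]
gripper_width: 0.399
finger_force: 0.0
```

```bash
python3 -c "
from h import *
rel([.415,-.352,.2],44.1)"
```

```text
t 13.45 pos [ 0.703  -0.6802  0.4341] yawY 44.2 z [ 0.241 -0.245 -0.939] q [-0.84  0.8   1.24  1.67  0.02 -0.04]
shift [490.   21.4  70. ] turn 0.001
```

>>> {"method": "apply_moves", "body": {
  "plan": [
    [-62, 0, 0, 0, 0.2]
  ]
}}

```text
time_s: 13.58
tool_pos: [0.7198, -0.6987, 0.432]
orientation: [[-0.642, 0.717, 0.271], [0.662, 0.697, -0.275], [-0.386, 0.003, -0.922]]
ft_force: [0.8, -0.5, -0.2]
gripper_width: 0.396
finger_force: 0.0
```

>>> {"method": "apply_moves", "body": {
  "plan": [
    [-62, 0, 0, 0, 0.2]
  ]
}}

```text
time_s: 13.7
tool_pos: [0.7355, -0.7165, 0.4315]
orientation: [[-0.629, 0.717, 0.3], [0.649, 0.697, -0.305], [-0.428, 0.003, -0.904]]
ft_force: [0.9, 0.7, 0.3]
gripper_width: 0.401
finger_force: 0.0
```

>>> {"method": "apply_moves", "body": {
  "plan": [
    [-300, 0, 0, 0, 0.2]
  ]
}}

```text
time_s: 13.82
tool_pos: [0.75, -0.7331, 0.434]
orientation: [[-0.615, 0.717, 0.329], [0.634, 0.697, -0.334], [-0.469, 0.003, -0.883]]
ft_force: [-0.2, -0.2, 0.2]
gripper_width: 0.398
finger_force: 0.0
```

>>> {"method": "apply_moves", "body": {
  "plan": [
    [-300, 0, 0, 0, 0.2]
  ]
}}

```text
time_s: 13.95
tool_pos: [0.7635, -0.7483, 0.4393]
orientation: [[-0.599, 0.717, 0.357], [0.618, 0.697, -0.363], [-0.509, 0.004, -0.861]]
ft_force: [0.4, -0.3, 0.7]
gripper_width: 0.403
finger_force: 0.0
```

>>> {"method": "apply_moves", "body": {
  "plan": [
    [-100, 0, -250, 0, 0.2]
  ]
}}

```text
time_s: 14.08
tool_pos: [0.7463, -0.732, 0.4806]
orientation: [[-0.594, 0.717, 0.364], [0.614, 0.697, -0.37], [-0.519, 0.004, -0.855]]
ft_force: [0.5, 0.3, -0.1]
gripper_width: 0.397
finger_force: 0.0
```

>>> {"method": "apply_moves", "body": {
  "plan": [
    [-100, 0, -250, 0, 0.2]
  ]
}}

```text
time_s: 14.2
tool_pos: [0.7263, -0.7119, 0.5369]
orientation: [[-0.583, 0.717, 0.382], [0.603, 0.697, -0.388], [-0.545, 0.004, -0.839]]
ft_force: [0.4, -0.1, 0.6]
gripper_width: 0.4
finger_force: 0.0
```

```bash
python3 -c "
from h import *
rel([.415,-.352,.2],44.1)"
```

```text
t 14.2 pos [ 0.7263 -0.7119  0.5369] yawY 44.2 z [ 0.382 -0.388 -0.839] q [-0.85  0.72  1.24  1.52  0.03 -0.04]
shift [581.9  26.5  23.9] turn 0.002
```

Single-row pushes along −x tilt the tool by 0.045 rad each. The tool is now at 33°, heading −45°, and I need it near +18°. I fit the arm's kinematics from the readings so far to check the mug, bowl and plate poses.

```bash
cat > kin.py <<'E'
import numpy as np
from scipy.optimize import least_squares
D=[((.2764,.5598,.1956),(1.009,.276,-.026,1.268)),((.3959,.0895,.2495),(.06,-.15,-.37,1.35)),((.4438,-.0932,.2491),(-.35,-.06,-.29,1.34)),
((.4442,-.0921,.1728),(-.35,-.02,-.42,1.17)),((.4111,-.3504,.1761),(-.83,.14,-.24,1.19)),((.4186,-.3563,.2111),(-.82,.13,-.18,1.25)),((.41,-.3491,.6375),(-.83,.23,.86,2.15)),((.3908,-.3338,.5373),(-.83,.03,.39,1.83)),((.6181,-.5754,.4879),(-.83,.71,1.24,1.94)),((.6502,-.6124,.4608),(-.83,.75,1.24,1.85)),((.703,-.6802,.4341),(-.84,.8,1.24,1.67)),((.7263,-.7119,.5369),(-.85,.72,1.24,1.52))]
def fk(P,q):
    r0,h,L1,a1,L2,a2,L3,d=P; q1,q2,q3,q4=q
    r=r0+L1*np.sin(q2+a1)+L2*np.cos(q2-q3+a2)+L3*np.cos(q2-q3+q4)
    z=h+L1*np.cos(q2+a1)-L2*np.sin(q2-q3+a2)-L3*np.sin(q2-q3+q4)
    return np.array([r*np.cos(q1)-d*np.sin(q1),r*np.sin(q1)+d*np.cos(q1),z])
s=least_squares(lambda P:np.concatenate([fk(P,q)-p for p,q in D]+[[(P[0])*.02,(P[3])*.01,P[5]*.01]]),[0,.3,.4,0,.4,0,.2,.065])
P=s.x
def ik(r,z,pitch):  # in-plane target, pitch = angle below horizontal
    f=lambda q:[fk(P,(0,*q))[0]-r,fk(P,(0,*q))[2]-z,(q[0]-q[1]+q[2]-pitch)*.3]
    best=None
    for g in ((0,0,1),(.5,.5,1),(.3,-.5,.5),(-.3,-.8,0)):
        t=least_squares(f,g,bounds=([-.85,-1.08,-1.95],[1.88,1.24,2.15]))
        if best is None or t.cost<best.cost: best=t
    return best.x,best.cost**.5*1000
if __name__=='__main__':
    print(np.round(P,4),np.sqrt(s.cost*2/len(D)))
    for nm,r,zs in (('mug',.66,(.03,.06)),('pour',.45,(.15,.25)),('plate',.53,(.04,.08)),('start',.42,(.1,.06))):
        for z in zs:
            for t in (10,20,30,40): 
                x,c=ik(r,z,np.radians(t)); print(nm,r,z,t,np.round(x,2),round(c,1))
E
python3 kin.py
```

```text
[ 0.0055  0.2293  0.5487 -0.0108  0.4904 -0.0315  0.4297  0.0667] 0.003967466858839845
mug 0.66 0.03 10 [ 0.98 -1.08 -1.9 ] 3.9
mug 0.66 0.03 20 [ 0.67 -1.08 -1.39] 8.8
mug 0.66 0.03 30 [ 0.43 -1.05 -0.95] 0.0
mug 0.66 0.03 40 [ 0.27 -0.95 -0.52] 0.0
mug 0.66 0.06 10 [ 0.9  -1.08 -1.83] 12.7
mug 0.66 0.06 20 [ 0.53 -1.08 -1.24] 11.3
mug 0.66 0.06 30 [ 0.32 -1.04 -0.84] 0.0
mug 0.66 0.06 40 [ 0.19 -0.93 -0.42] 0.0
pour 0.45 0.15 10 [-0.59 -1.08  0.1 ] 107.4
pour 0.45 0.15 20 [-0.58 -1.08  0.14] 77.1
pour 0.45 0.15 30 [-0.56 -1.08  0.19] 46.8
pour 0.45 0.15 40 [-0.54 -1.08  0.22] 16.7
pour 0.45 0.25 10 [-0.83 -1.08  0.19] 69.5
pour 0.45 0.25 20 [-0.8  -1.08  0.22] 39.3
pour 0.45 0.25 30 [-0.78 -1.08  0.26] 9.2
pour 0.45 0.25 40 [-0.71 -0.98  0.43] 0.0
plate 0.53 0.04 10 [ 0.32 -1.08 -0.88] 109.7
plate 0.53 0.04 20 [ 0.11 -1.08 -0.54] 82.2
plate 0.53 0.04 30 [ 0.04 -1.08 -0.4 ] 53.1
plate 0.53 0.04 40 [-0.   -1.08 -0.29] 23.4
plate 0.53 0.08 10 [ 0.03 -1.08 -0.56] 103.6
plate 0.53 0.08 20 [-0.05 -1.08 -0.4 ] 74.6
plate 0.53 0.08 30 [-0.1  -1.08 -0.29] 44.9
plate 0.53 0.08 40 [-0.12 -1.08 -0.2 ] 14.9
start 0.42 0.1 10 [-0.58 -1.08  0.17] 131.1
start 0.42 0.1 20 [-0.55 -1.08  0.21] 100.9
start 0.42 0.1 30 [-0.52 -1.08  0.24] 70.7
start 0.42 0.1 40 [-0.5  -1.08  0.27] 40.7
start 0.42 0.06 10 [-0.42 -1.08  0.07] 144.5
start 0.42 0.06 20 [-0.4  -1.08  0.11] 114.2
start 0.42 0.06 30 [-0.39 -1.08  0.15] 83.9
start 0.42 0.06 40 [-0.37 -1.08  0.19] 53.7
```

The fit is good to 4 mm. A tool heading of about −20° and a pitch of about 35° below horizontal suits the mug, bowl and plate. So I swing to azimuth ~15° at z≈0.52 and tilt further there.

```bash
python3 -c "
from h import *
rel([.83,.0,.52])"
```

```text
t 14.2 pos [ 0.7263 -0.7119  0.5369] yawY 44.2 z [ 0.382 -0.388 -0.839] q [-0.85  0.72  1.24  1.52  0.03 -0.04]
shift [ 377.8  570.6 -222.6] turn 0
```

>>> {"method": "apply_moves", "body": {
  "plan": [
    [31, 47, -18, 0, 0.2],
    [63, 95, -37, 0, 0.2],
    [94, 142, -55, 0, 0.2],
    [126, 190, -74, 0, 0.2],
    [157, 238, -93, 0, 0.2],
    [189, 285, -111, 0, 0.2],
    [220, 333, -130, 0, 0.2],
    [252, 380, -148, 0, 0.2]
  ]
}}

```text
time_s: 15.2
tool_pos: [0.7978, -0.2362, 0.534]
orientation: [[-0.576, 0.717, 0.393], [0.601, 0.697, -0.391], [-0.554, 0.01, -0.832]]
ft_force: [-0.2, -0.0, 0.2]
gripper_width: 0.397
finger_force: 0.0
```

>>> {"method": "apply_moves", "body": {
  "plan": [
    [31, 47, -18, 0, 0.2],
    [63, 95, -37, 0, 0.2],
    [94, 142, -55, 0, 0.2],
    [126, 190, -74, 0, 0.2]
  ]
}}

```text
time_s: 15.7
tool_pos: [0.8322, 0.0017, 0.5272]
orientation: [[-0.576, 0.717, 0.393], [0.603, 0.697, -0.388], [-0.552, 0.014, -0.834]]
ft_force: [-0.2, -0.3, 1.2]
gripper_width: 0.398
finger_force: 0.0
```

```bash
cat >> h.py <<'E'
def st():
    s=ctrl.get_state(); R=np.array(s['orientation']); z=R[:,2]
    print('t',round(s['time_s'],2),'pos',np.round(s['tool_pos'],4),'head',round(np.degrees(np.arctan2(z[1],z[0])),1),'pitch',round(np.degrees(np.arcsin(-z[2])),1),'yaxis',np.round(R[:,1],3),'q',np.round(s['joints'],2)); return R,np.array(s['tool_pos'])
def wdir(v,m): R,_=st(); v=np.array(v,float); print('tool dir',np.round(R.T@v/np.linalg.norm(v)*m))
E
python3 -c "
from h import *
wdir([np.cos(.26),np.sin(.26),0.2],100)"
```

```text
t 15.7 pos [0.8322 0.0017 0.5272] head -44.6 pitch 56.5 yaxis [0.717 0.697 0.014] q [ 0.09  0.39  0.68  1.46 -0.44  0.8 ]
tool dir [-50.  86.  11.]
```

>>> {"method": "apply_moves", "body": {
  "plan": [
    [-30, 52, 6, 0, 0.2],
    [-60, 104, 12, 0, 0.2],
    [-90, 155, 18, 0, 0.2],
    [-120, 206, 25, 0, 0.2]
  ]
}}

```text
time_s: 16.2
tool_pos: [0.9763, 0.0395, 0.51]
orientation: [[-0.568, 0.699, 0.435], [0.586, 0.714, -0.383], [-0.578, 0.037, -0.815]]
ft_force: [-0.9, -0.3, -0.4]
gripper_width: 0.401
finger_force: 0.0
```

>>> {"method": "apply_moves", "body": {
  "plan": [
    [-100, 172, 22, 0, 0.2]
  ]
}}

```text
time_s: 16.32
tool_pos: [1.0039, 0.0478, 0.5063]
orientation: [[-0.55, 0.685, 0.477], [0.575, 0.725, -0.378], [-0.605, 0.066, -0.793]]
ft_force: [0.2, 0.5, -0.1]
gripper_width: 0.401
finger_force: 0.0
```

>>> {"method": "apply_moves", "body": {
  "plan": [
    [-100, 172, 22, 0, 0.2]
  ]
}}

```text
time_s: 16.45
tool_pos: [1.0308, 0.0578, 0.5006]
orientation: [[-0.535, 0.669, 0.516], [0.564, 0.737, -0.372], [-0.629, 0.092, -0.772]]
ft_force: [0.4, 0.3, 0.1]
gripper_width: 0.4
finger_force: 0.0
```

>>> {"method": "apply_moves", "body": {
  "plan": [
    [-100, 172, 22, 0, 0.2]
  ]
}}

```text
time_s: 16.58
tool_pos: [1.0558, 0.0686, 0.4969]
orientation: [[-0.518, 0.652, 0.554], [0.553, 0.749, -0.364], [-0.653, 0.117, -0.749]]
ft_force: [-0.2, -0.5, -0.1]
gripper_width: 0.402
finger_force: 0.0
```

```bash
python3 -c "
from h import *
wdir([np.cos(.26),np.sin(.26),0.2],200)"
```

```text
t 16.57 pos [1.0558 0.0686 0.4969] head -33.3 pitch 48.5 yaxis [0.652 0.749 0.117] q [ 0.14  0.81  1.24  1.42 -0.45  0.76]
tool dir [-96. 166.  57.]
```

>>> {"method": "apply_moves", "body": {
  "plan": [
    [-96, 166, 57, 0, 0.2]
  ]
}}

```text
time_s: 16.7
tool_pos: [1.0841, 0.0764, 0.4889]
orientation: [[-0.501, 0.633, 0.591], [0.542, 0.761, -0.356], [-0.675, 0.142, -0.724]]
ft_force: [-0.1, -0.3, 0.8]
gripper_width: 0.396
finger_force: 0.0
```

>>> {"method": "apply_moves", "body": {
  "plan": [
    [-96, 166, 57, 0, 0.2]
  ]
}}

```text
time_s: 16.82
tool_pos: [1.1108, 0.0841, 0.4814]
orientation: [[-0.483, 0.614, 0.625], [0.531, 0.772, -0.348], [-0.696, 0.164, -0.699]]
ft_force: [-0.1, -0.5, -0.7]
gripper_width: 0.397
finger_force: 0.0
```

>>> {"method": "apply_moves", "body": {
  "plan": [
    [-96, 166, 60, 0, 0.2]
  ]
}}

```text
time_s: 16.95
tool_pos: [1.1356, 0.0927, 0.4764]
orientation: [[-0.463, 0.593, 0.659], [0.521, 0.784, -0.339], [-0.717, 0.186, -0.671]]
ft_force: [-0.2, 0.4, -0.3]
gripper_width: 0.399
finger_force: 0.0
```

>>> {"method": "apply_moves", "body": {
  "plan": [
    [-96, 166, 60, 0, 0.2]
  ]
}}

```text
time_s: 17.08
tool_pos: [1.1581, 0.1021, 0.4741]
orientation: [[-0.442, 0.57, 0.692], [0.51, 0.795, -0.329], [-0.737, 0.208, -0.643]]
ft_force: [0.2, 0.7, -0.9]
gripper_width: 0.399
finger_force: 0.0
```

```bash
python3 -c "
from h import *
wdir([np.cos(.26),np.sin(.26),0.3],200)"
```

```text
t 17.07 pos [1.1581 0.1021 0.4741] head -25.4 pitch 40.0 yaxis [0.57  0.795 0.208] q [ 0.15  0.89  1.24  1.14 -0.44  0.69]
tool dir [-99. 157.  75.]
```

>>> {"method": "apply_moves", "body": {
  "plan": [
    [-99, 157, 75, 0, -0.5]
  ]
}}

```text
time_s: 17.2
tool_pos: [1.1807, 0.109, 0.4723]
orientation: [[-0.42, 0.546, 0.724], [0.5, 0.806, -0.317], [-0.757, 0.229, -0.612]]
ft_force: [-0.2, 1.2, -0.2]
gripper_width: 0.599
finger_force: 0.0
```

>>> {"method": "apply_moves", "body": {
  "plan": [
    [-99, 157, 75, 0, -1]
  ]
}}

```text
time_s: 17.32
tool_pos: [1.2011, 0.1158, 0.4721]
orientation: [[-0.398, 0.522, 0.754], [0.491, 0.816, -0.306], [-0.775, 0.248, -0.581]]
ft_force: [-0.1, -0.3, -0.3]
gripper_width: 0.812
finger_force: 0.0
```

>>> {"method": "apply_moves", "body": {
  "plan": [
    [-99, 157, 75, 0, -1]
  ]
}}

```text
time_s: 17.45
tool_pos: [1.2192, 0.1238, 0.4747]
orientation: [[-0.374, 0.497, 0.783], [0.482, 0.825, -0.294], [-0.792, 0.267, -0.548]]
ft_force: [-0.6, 0.9, -1.0]
gripper_width: 0.992
finger_force: 0.0
```

>>> {"method": "apply_moves", "body": {
  "plan": [
    [-99, 157, 75, 0, -1]
  ]
}}

```text
time_s: 17.58
tool_pos: [1.235, 0.1328, 0.4797]
orientation: [[-0.35, 0.471, 0.81], [0.473, 0.835, -0.282], [-0.809, 0.284, -0.515]]
ft_force: [0.6, -0.2, -0.7]
gripper_width: 0.999
finger_force: 0.0
```

```bash
cat >> h.py <<'E'
def goal(grasp_w,down=0):
    # world grasp-point target -> shift; real grasp point lies G behind TCP; roll to level y axis
    G=.047; R,T=st(); z=R[:,2]; t=np.array(grasp_w)+G*z
    x=R[:,0];y=R[:,1]; a=np.arctan2(y[2],-x[2]); # turn so that y is level
    print('TCP target',np.round(t,4),'shift',np.round(R.T@(t-T)*1000,1),'level turn',round(a,3))
E
python3 - <<'E'
from h import *
R,T=st(); h=R[:,2].copy(); h[2]=0; h/=np.linalg.norm(h)
m=np.array([.655,.124,.05])
goal(m-h*.16+[0,0,.06])
E
```

```text
t 17.57 pos [1.235  0.1328 0.4797] head -19.2 pitch 31.0 yaxis [0.471 0.835 0.284] q [ 0.16  0.95  1.24  0.89 -0.42  0.61]
t 17.57 pos [1.235  0.1328 0.4797] head -19.2 pitch 31.0 yaxis [0.471 0.835 0.284] q [ 0.16  0.95  1.24  0.89 -0.42  0.61]
TCP target [0.5419 0.1633 0.0858] shift [ 575.5 -413.1 -366.9] level turn 0.338
```

Heading −19°, pitch 31°. I retreat high over the shelf, levelling the y axis, then descend in front of the mug.

```bash
sed -i 's/a=np.arctan2(y\[2\],-x\[2\])/a=np.arctan(y[2]\/x[2])/' h.py; python3 - <<'E'
from h import *; from meas import load
rel([.50,.17,.46])
im,d,p=load('scene');C=cloud(p,d);k=(C[...,0]>.5)&(C[...,1]>-.05)&(C[...,1]<.5)&(C[...,2]<.6);print(C[k][:,2].max())
E
```

```text
t 17.57 pos [1.235  0.1328 0.4797] yawY 60.6 z [ 0.81  -0.282 -0.515] q [ 0.16  0.95  1.24  0.89 -0.42  0.61]
shift [ 290.7 -320.9 -595.4] turn 0
0.2961204927870671
```

>>> {"method": "apply_moves", "body": {
  "plan": [
    [24, -27, -50, -0.1, -1],
    [48, -53, -100, -0.2, -1],
    [72, -80, -149, -0.338, -1],
    [97, -107, -198, -0.338, -1],
    [121, -134, -248, -0.338, -1],
    [145, -160, -297, -0.338, -1],
    [170, -187, -347, -0.338, -1],
    [194, -214, -397, -0.338, -1]
  ]
}}

```text
time_s: 18.58
tool_pos: [0.7654, 0.1577, 0.4768]
orientation: [[-0.478, 0.329, 0.815], [0.174, 0.944, -0.279], [-0.861, 0.008, -0.508]]
ft_force: [0.0, 1.0, 0.6]
gripper_width: 1.002
finger_force: 0.0
```

```bash
python3 - <<'E'
from h import *
goal([0.655,.124,.05])
rel([.50,.17,.46])
E
```

```text
t 18.57 pos [0.7654 0.1577 0.4768] head -18.9 pitch 30.5 yaxis [0.329 0.944 0.008] q [ 0.35 -0.02 -0.2   0.47 -0.57  0.4 ]
TCP target [0.6933 0.1109 0.0261] shift [414.5 -71.5 183.4] level turn -0.009
t 18.57 pos [0.7654 0.1577 0.4768] yawY 70.8 z [ 0.815 -0.279 -0.508] q [ 0.35 -0.02 -0.2   0.47 -0.57  0.4 ]
shift [ 143.5  -75.8 -211.1] turn 0
```

>>> {"method": "apply_moves", "body": {
  "plan": [
    [33, -17, -49, 0, -1],
    [66, -35, -97, 0, -1],
    [98, -52, -146, 0, -1],
    [130, -69, -195, 0, -1],
    [143, -76, -211, 0, -1],
    [160, -76, -200, 0, -1]
  ]
}}

```text
time_s: 19.32
tool_pos: [0.5015, 0.1709, 0.4428]
orientation: [[-0.478, 0.327, 0.815], [0.177, 0.945, -0.275], [-0.86, 0.013, -0.51]]
ft_force: [0.6, -0.5, -1.1]
gripper_width: 1.004
finger_force: 0.0
```

```bash
python3 - <<'E'
from h import *
goal([.523,.17,.12])
rel([.50,.17,.46])
E
```

```text
t 19.32 pos [0.5015 0.1709 0.4428] head -18.6 pitch 30.7 yaxis [0.327 0.945 0.013] q [ 0.65 -0.4  -0.53  0.68 -0.79  0.66]
TCP target [0.5613 0.1571 0.096 ] shift [267.2   2.  229.4] level turn -0.015
t 19.32 pos [0.5015 0.1709 0.4428] yawY 70.9 z [ 0.815 -0.275 -0.51 ] q [ 0.65 -0.4  -0.53  0.68 -0.79  0.66]
shift [-14.3  -1.1  -9.8] turn 0
```

>>> {"method": "apply_moves", "body": {
  "plan": [
    [47, 0, 40, 0, -1],
    [94, 0, 80, 0, -1],
    [141, 1, 120, 0, -1],
    [188, 1, 160, 0, -1],
    [235, 2, 200, 0, -1],
    [267, 2, 229, 0, -1],
    [267, 2, 229, 0, -1]
  ]
}}

```text
time_s: 20.2
tool_pos: [0.557, 0.1515, 0.0838]
orientation: [[-0.491, 0.33, 0.806], [0.169, 0.944, -0.284], [-0.854, -0.003, -0.52]]
ft_force: [-0.1, -1.0, 0.7]
gripper_width: 0.997
finger_force: 0.0
```

```bash
python3 - <<'E'
from h import *; from meas import circ
goal([.655,.124,.055]); goal([.535,.166,.055])
im,d,p=snap('wrist'); save('w4.png',im); C=cloud(p,d); hsv=cv2.cvtColor(im,cv2.COLOR_RGB2HSV)
k=(abs(C[...,0]-.655)<.05)&(abs(C[...,1]-.124)<.05)&(C[...,2]>.01)&(C[...,2]<.09)&(d>0)
Q=C[k];print(len(Q))
for z0 in (.02,.04,.06,.08):
    q=Q[abs(Q[:,2]-z0)<.006]; print(z0,len(q),circ(q) if len(q)>20 else '')
E
```

```text
t 20.2 pos [0.557  0.1515 0.0838] head -19.4 pitch 31.3 yaxis [ 0.33   0.944 -0.003] q [ 0.52  0.18 -0.99 -0.42 -0.7   0.54]
TCP target [0.6929 0.1107 0.0306] shift [-28.2   6.5 148.7] level turn 0.004
t 20.2 pos [0.557  0.1515 0.0838] head -19.4 pitch 31.3 yaxis [ 0.33   0.944 -0.003] q [ 0.52  0.18 -0.99 -0.42 -0.7   0.54]
TCP target [0.5729 0.1527 0.0306] shift [37.8  6.5 40.1] level turn 0.004
6950
0.02 845 (array([0.65561885, 0.12665511]), np.float64(0.03162888569697339))
0.04 941 (array([0.65578563, 0.1266103 ]), np.float64(0.03279926816568609))
0.06 1041 (array([0.65587667, 0.12650511]), np.float64(0.03395681915328485))
0.08 1206 (array([0.65474696, 0.12696957]), np.float64(0.033996043196002836))
```

View pics/w4.png

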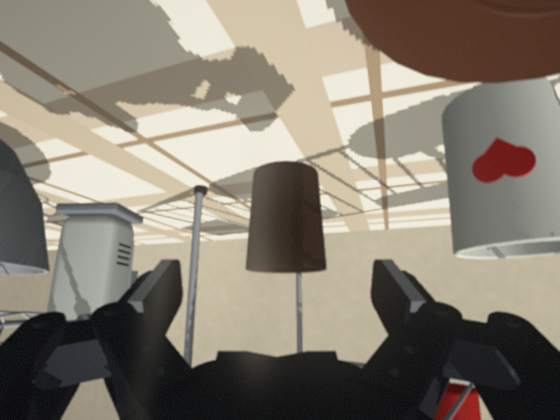

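The wrist view, which is upside down, shows the brown mug at (287,215) between the fingers at (165,290) and (390,290), with the white mug off to the right. I align, go part way in and measure again.

>>> {"method": "apply_moves", "body": {
  "plan": [
    [-15, 5, 0, 0, -1],
    [-28, 9, 25, 0, -1],
    [-28, 9, 55, 0, -1],
    [-28, 9, 70, 0, -1],
    [-28, 9, 70, 0, -1]
  ]
}}

```text
time_s: 20.88
tool_pos: [0.6301, 0.1357, 0.0755]
orientation: [[-0.486, 0.329, 0.809], [0.171, 0.944, -0.282], [-0.857, 0.001, -0.516]]
ft_force: [-1.2, 0.4, 1.1]
gripper_width: 1.001
finger_force: 0.0
```

```bash
cat > mg.py <<'E'
from h import *; from meas import circ
R,T=st(); im,d,p=snap('wrist'); C=cloud(p,d); 
k=(abs(C[...,0]-.655)<.05)&(abs(C[...,1]-.125)<.05)&(C[...,2]>.01)&(C[...,2]<.085)&(d>0); L=(C-T)@R*1000
k&=(abs(L[...,1])<40)
c=[]
for z0 in (.03,.045,.06,.07):
    q=C[k&(abs(C[...,2]-z0)<.006)]; 
    if len(q)>30: a=circ(q); c.append(a[0]); print(z0,len(q),np.round(a[0],4),round(a[1],4))
m=np.r_[np.mean(c,0),.055]; print('mug@55 in tool',np.round(R.T@(m-T)*1000,1))
F=L[(abs(L[...,0])<14)&(abs(L[...,1])<60)&(abs(L[...,1])>38)&(L[...,2]<0)&(L[...,2]>-80)]
for s in(-1,1):
    f=F[np.sign(F[:,1])==s]; print('finger',s,np.round(f[f[:,2]>f[:,2].max()-6].mean(0),1),np.round(abs(f[:,1]).min(),1))
E
python3 mg.py
```

```text
t 20.88 pos [0.6301 0.1357 0.0755] head -19.2 pitch 31.0 yaxis [0.329 0.944 0.001] q [ 0.41  0.28 -0.91 -0.5  -0.62  0.44]
0.03 1578 [0.6558 0.1266] 0.0323
0.045 1734 [0.6559 0.1265] 0.0332
0.06 1921 [0.6558 0.1265] 0.0339
0.07 2032 [0.6559 0.1265] 0.0345
mug@55 in tool [ 3.5 -0.2 34. ]
finger -1 [  1.5 -42.3 -49.5] 41.1
finger 1 [  0.8  43.7 -49.4] 42.8
```

Centred. I go in 92 mm and close with a moderate grip.

>>> {"method": "apply_moves", "body": {
  "plan": [
    [3, 0, 30, 0, -1],
    [3, 0, 60, 0, -1],
    [3, 0, 80, 0, -1],
    [3, 0, 92, 0, -1],
    [3, 0, 92, 0, -1]
  ]
}}

```text
time_s: 21.55
tool_pos: [0.7009, 0.11, 0.0227]
orientation: [[-0.49, 0.329, 0.807], [0.169, 0.944, -0.282], [-0.855, -0.002, -0.518]]
ft_force: [-0.7, 0.0, -0.7]
gripper_width: 1.003
finger_force: 0.0
```

>>> {"method": "apply_moves", "body": {
  "plan": [
    [0, 0, 0, 0, 1],
    [0, 0, 0, 0, 1],
    [0, 0, 0, 0, 1],
    [0, 0, 0, 0, 1]
  ],
  "newtons": 50
}}

```text
time_s: 22.05
tool_pos: [0.7008, 0.1101, 0.0232]
orientation: [[-0.489, 0.328, 0.808], [0.169, 0.945, -0.281], [-0.856, -0.001, -0.518]]
ft_force: [-2.5, -0.1, 3.2]
gripper_width: 0.779
finger_force: 55.9
```

```bash
python3 mg.py; python3 -c "
from h import *
wdir([0,0,1],20);wdir([-.948,-.319,0],100)"
```

```text
t 22.05 pos [0.7008 0.1101 0.0232] head -19.2 pitch 31.2 yaxis [ 0.328  0.945 -0.001] q [ 0.3   0.46 -0.82 -0.64 -0.53  0.36]
0.03 4791 [0.6569 0.1265] 0.0323
0.045 6624 [0.6616 0.1247] 0.0378
0.06 9683 [0.6285 0.137 ] 0.0254
0.07 8501 [0.6223 0.1438] 0.0218
mug@55 in tool [  5.3   2.3 -70.2]
finger -1 [  8.7 -41.4 -47.5] 38.0
finger 1 [  9.3  42.  -48.1] 38.0
t 22.1 pos [0.7009 0.11   0.0232] head -19.2 pitch 31.2 yaxis [ 0.328  0.945 -0.001] q [ 0.3   0.46 -0.82 -0.65 -0.53  0.36]
tool dir [-17.  -0. -10.]
t 22.1 pos [0.7009 0.11   0.0232] head -19.2 pitch 31.2 yaxis [ 0.328  0.945 -0.001] q [ 0.3   0.46 -0.82 -0.65 -0.53  0.36]
tool dir [ 41. -61. -68.]
```

>>> {"method": "apply_moves", "body": {
  "plan": [
    [-5, 0, -3, 0, 1],
    [-11, 0, -7, 0, 1],
    [-13, 0, -8, 0, 1],
    [2, 0, -34, 0, 1],
    [20, 0, -63, 0, 1],
    [38, 0, -94, 0, 1],
    [52, 0, -116, 0, 1],
    [52, 0, -116, 0, 1]
  ],
  "newtons": 70
}}

```text
time_s: 23.1
tool_pos: [0.5796, 0.1516, 0.0371]
orientation: [[-0.493, 0.326, 0.807], [0.167, 0.945, -0.28], [-0.854, -0.004, -0.52]]
ft_force: [-0.2, -0.6, -1.5]
gripper_width: 0.774
finger_force: 78.6
```

```bash
python3 - <<'E'
from h import *; from meas import circ
R,T=st(); im,d,p=snap('wrist'); save('w5.png',im); C=cloud(p,d); L=(C-T)@R*1000
k=(abs(L[...,1])<26)&(abs(L[...,2]+58)<60)&(abs(L[...,0])<70)&(d>0)
print(k.sum(), np.round(np.percentile(L[k],[1,50,99],axis=0)).tolist())
q=L[k&(abs(L[...,1])<3)]; o=np.argsort(q[:,0]); print(np.round(q[o][::max(1,len(q)//14)]).tolist())
print('rel bowl'); rel([.471,-.082,.3])
wdir([0,0,1],100)
E
```

```text
t 23.1 pos [0.5796 0.1516 0.0371] head -19.2 pitch 31.4 yaxis [ 0.326  0.945 -0.004] q [ 0.49  0.34 -0.98 -0.59 -0.68  0.51]
38300 [[-4.0, -25.0, -117.0], [21.0, 0.0, -77.0], [69.0, 25.0, -24.0]]
[[-1.0, -3.0, -92.0], [4.0, -0.0, -93.0], [8.0, -3.0, -89.0], [10.0, 0.0, -110.0], [11.0, 0.0, -111.0], [13.0, -0.0, -87.0], [18.0, 2.0, -82.0], [23.0, 2.0, -80.0], [28.0, -2.0, -77.0], [34.0, -3.0, -72.0], [40.0, -1.0, -68.0], [46.0, 2.0, -64.0], [53.0, 2.0, -60.0], [60.0, -1.0, -26.0], [70.0, 2.0, -42.0]]
rel bowl
t 23.15 pos [0.5812 0.1518 0.038 ] yawY 70.9 z [ 0.807 -0.281 -0.519] q [ 0.49  0.34 -0.98 -0.59 -0.68  0.51]
shift [-209.2 -257.5 -159.4] turn 0
t 23.15 pos [0.5812 0.1518 0.038 ] head -19.2 pitch 31.3 yaxis [ 0.327  0.945 -0.002] q [ 0.49  0.34 -0.98 -0.59 -0.68  0.51]
tool dir [-85.  -0. -52.]
```

View pics/w5.png

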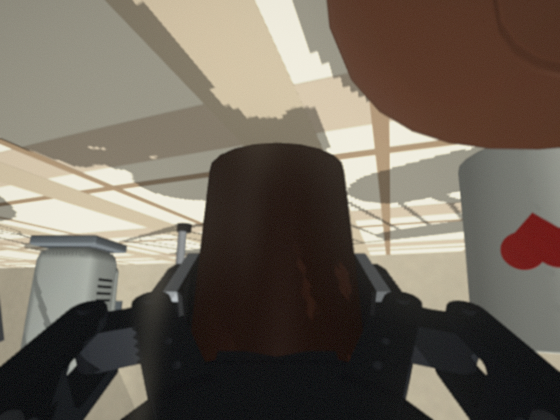

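The mug is held upright at (277,250): its wall slope of 34° is the 31° pitch plus 3° of cone. I lift it and carry it to the bowl, above beater height.

>>> {"method": "apply_moves", "body": {
  "plan": [
    [-30, 0, -18, 0, 1],
    [-70, 0, -43, 0, 1],
    [-110, 0, -67, 0, 1],
    [-147, -15, -88, 0, 1],
    [-155, -50, -75, 0, 1],
    [-163, -90, -60, 0, 1],
    [-172, -130, -45, 0, 1],
    [-180, -165, -33, 0, 1]
  ]
}}

```text
time_s: 24.15
tool_pos: [0.5893, -0.028, 0.2102]
orientation: [[-0.489, 0.33, 0.807], [0.169, 0.944, -0.283], [-0.856, -0.002, -0.517]]
ft_force: [0.8, 0.6, -2.8]
gripper_width: 0.775
finger_force: 79.0
```

```bash
cat > chk.py <<'E'
from h import *; from meas import circ
# bowl rim now, seen from top & scene (spatula gone)
for n in ('scene','top'):
    im,d,p=snap(n); C=cloud(p,d); hsv=cv2.cvtColor(im,cv2.COLOR_RGB2HSV)
    k=(np.hypot(C[...,0]-.471,C[...,1]+.082)<.11)&(C[...,2]>.092)&(C[...,2]<.106)&(hsv[...,1]<70)
    print(n,k.sum(),circ(C[k]))
E
python3 chk.py; python3 - <<'E'
from h import *
rel([.59,-.053,.21])
E
```

```text
scene 194 (array([ 0.47075064, -0.08045869]), np.float64(0.09208233338786241))
top 264 (array([ 0.47201027, -0.08269787]), np.float64(0.09166061219042738))
t 24.25 pos [ 0.5891 -0.0307  0.2103] yawY 70.4 z [ 0.806 -0.289 -0.517] q [-0.   -0.23 -0.99 -0.2  -0.29  0.18]
shift [ -4.  -20.7   7.3] turn 0
```

>>> {"method": "apply_moves", "body": {
  "plan": [
    [-2, -10, 3, 0.1, 1],
    [-4, -20, 7, 0.25, 1],
    [-4, -20, 7, 0.42, 1],
    [-4, -20, 7, 0.6, 1],
    [-4, -20, 7, 0.78, 1],
    [-4, -20, 7, 0.96, 1],
    [-4, -20, 7, 1.14, 1],
    [-4, -20, 7, 1.3, 1]
  ]
}}

```text
time_s: 25.25
tool_pos: [0.5905, -0.0471, 0.2094]
orientation: [[0.188, 0.559, 0.807], [0.956, 0.085, -0.282], [-0.226, 0.825, -0.518]]
ft_force: [0.0, -0.5, -1.8]
gripper_width: 0.776
finger_force: 79.1
```

```bash
python3 - <<'E'
from h import *
R,T=st()
g=T-.061*R[:,2]; R0=np.array([[-0.489,.33,.807],[.169,.944,-.283],[-.856,-.002,-.517]])
up0=R0.T@[0,0,1]; print('mouth',np.round(T+R@(np.array([-.040,0,-.080])),3),'dir',np.round(R@up0,2))
im,d,p=snap('scene'); save('s6.png',im[150:300,220:420],3)
E
```

```text
t 25.25 pos [ 0.5905 -0.0471  0.2094] head -19.2 pitch 31.2 yaxis [0.559 0.085 0.825] q [-0.06 -0.23 -1.   -0.21 -0.23  1.45]
mouth [ 0.518 -0.063  0.26 ] dir [-0.58 -0.67  0.46]
```

View pics/s6.png

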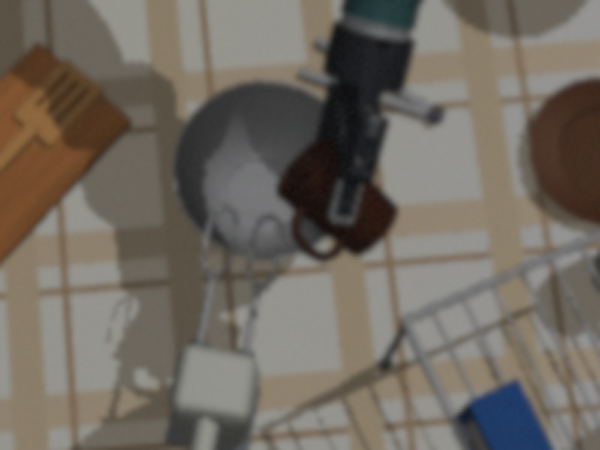

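The scene crop shows the bowl at (255,170), with the mug's mouth over it at (290,185) and clear above the beaters. I shift slightly inward and tip on slowly.

>>> {"method": "apply_moves", "body": {
  "plan": [
    [-6, -8, 0, 0.15, 1],
    [-11, -15, 0, 0.3, 1],
    [-11, -15, 0, 0.38, 1],
    [-11, -15, 0, 0.46, 1],
    [-11, -15, 0, 0.54, 1],
    [-11, -15, 0, 0.6, 1],
    [-11, -15, 0, 0.66, 1],
    [-11, -15, 0, 0.72, 1]
  ]
}}

```text
time_s: 26.3
tool_pos: [0.58, -0.059, 0.1996]
orientation: [[0.509, 0.299, 0.807], [0.778, -0.562, -0.282], [0.369, 0.771, -0.518]]
ft_force: [0.3, -0.2, -2.4]
gripper_width: 0.776
finger_force: 79.1
```

>>> {"method": "apply_moves", "body": {
  "plan": [
    [0, 0, 0, 0.08, 1],
    [0, 0, 0, 0.16, 1],
    [0, 0, 0, 0.24, 1],
    [0, 0, 0, 0.34, 1],
    [0, 0, 0, 0.46, 1],
    [0, 0, 0, 0.58, 1],
    [0, 0, 0, 0.58, 1],
    [0, 0, 0, 0.58, 1]
  ]
}}

```text
time_s: 27.3
tool_pos: [0.58, -0.059, 0.1997]
orientation: [[0.589, -0.027, 0.808], [0.344, -0.896, -0.282], [0.731, 0.444, -0.518]]
ft_force: [-0.2, -0.4, -1.7]
gripper_width: 0.777
finger_force: 79.2
```

```bash
python3 - <<'E'
from h import *
R,T=st()
R0=np.array([[-0.489,.33,.807],[.169,.944,-.283],[-.856,-.002,-.517]]);up0=R0.T@[0,0,1]
print('mouth',np.round(T+R@(np.array([-.040,0,-.080])),3),'dir',np.round(R@up0,2))
a,_,_=snap('scene'); b,_,_=snap('top'); 
A=cv2.resize(a[150:300,220:420],None,fx=2,fy=2,interpolation=2);B=cv2.resize(b[150:300,200:400],None,fx=2,fy=2,interpolation=2)
save('s7.png',np.hstack([A,B]))
E
```

```text
t 27.3 pos [ 0.58   -0.059   0.1997] head -19.2 pitch 31.2 yaxis [-0.027 -0.896  0.444] q [-0.1  -0.24 -1.03 -0.24 -0.2   2.72]
mouth [ 0.492 -0.05   0.212] dir [-0.92 -0.15 -0.36]
```

View pics/s7.png

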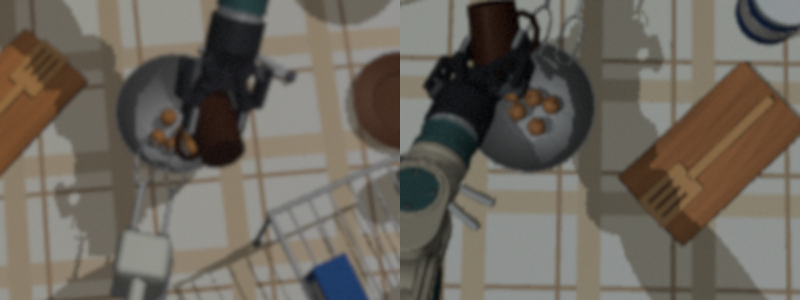

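The top view shows all five walnuts in the bowl, at about (511,98), (517,112), (533,97), (551,103) and (537,127). The wrist load fell by about 1 N, so the mug should be empty. I roll it back upright while rising.

>>> {"method": "apply_moves", "body": {
  "plan": [
    [15, 9, -10, -0.1, 1],
    [29, 18, -21, -0.28, 1],
    [29, 18, -21, -0.46, 1],
    [29, 18, -21, -0.64, 1],
    [29, 18, -21, -0.82, 1],
    [29, 18, -21, -1.0, 1],
    [29, 18, -21, -1.18, 1],
    [29, 18, -21, -1.36, 1]
  ]
}}

```text
time_s: 28.4
tool_pos: [0.5792, -0.0594, 0.2394]
orientation: [[0.147, 0.571, 0.807], [0.947, 0.154, -0.282], [-0.285, 0.806, -0.519]]
ft_force: [-0.4, 0.8, -1.0]
gripper_width: 0.776
finger_force: 79.2
```

>>> {"method": "apply_moves", "body": {
  "plan": [
    [0, 0, 0, -0.18, 1],
    [0, 0, 0, -0.36, 1],
    [0, 0, 0, -0.54, 1],
    [0, 0, 0, -0.72, 1],
    [0, 0, 0, -0.9, 1],
    [0, 0, 0, -1.08, 1],
    [0, 0, 0, -1.24, 1],
    [0, 0, 0, -1.24, 1]
  ]
}}

```text
time_s: 29.4
tool_pos: [0.5792, -0.0593, 0.2394]
orientation: [[-0.49, 0.329, 0.807], [0.17, 0.944, -0.282], [-0.855, -0.001, -0.519]]
ft_force: [0.2, 0.1, -1.3]
gripper_width: 0.776
finger_force: 79.2
```

```bash
python3 - <<'E'
from h import *
R,T=st(); rel([.499,.2705,.16])
im,d,p=snap('top'); C=cloud(p,d); hsv=cv2.cvtColor(im,cv2.COLOR_RGB2HSV)
k=(np.hypot(C[...,0]-.471,C[...,1]+.082)<.08)&(C[...,2]<.07)&(C[...,2]>.0)&(hsv[...,1]>90)
n,l,s,c=cv2.connectedComponentsWithStats(k.astype(np.uint8)); print('walnut blobs',s[1:,4],np.round(c[1:]))
E
```

```text
t 29.4 pos [ 0.5792 -0.0593  0.2394] head -19.2 pitch 31.2 yaxis [ 0.329  0.944 -0.001] q [-0.1  -0.32 -0.98 -0.1  -0.2   0.12]
t 29.4 pos [ 0.5792 -0.0593  0.2394] yawY 70.8 z [ 0.807 -0.282 -0.519] q [-0.1  -0.32 -0.98 -0.1  -0.2   0.12]
shift [ 163.3  285.1 -116.5] turn 0
walnut blobs [229  23] [[267. 209.]
 [254. 204.]]
```

>>> {"method": "apply_moves", "body": {
  "plan": [
    [24, 42, -17, 0, 1],
    [48, 83, -34, 0, 1],
    [72, 125, -51, 0, 1],
    [95, 166, -68, 0, 1],
    [119, 208, -85, 0, 1],
    [143, 249, -102, 0, 1],
    [163, 285, -116, 0, 1],
    [163, 285, -116, 0, 1]
  ]
}}

```text
time_s: 30.45
tool_pos: [0.4998, 0.2744, 0.1597]
orientation: [[-0.49, 0.325, 0.809], [0.17, 0.946, -0.277], [-0.855, 0.002, -0.519]]
ft_force: [-0.0, 0.2, -2.2]
gripper_width: 0.774
finger_force: 79.4
```

```bash
cat > pl.py <<'E'
from h import *; from meas import circ
R,T=st(); im,d,p=snap('wrist'); C=cloud(p,d); L=(C-T)@R*1000
k=(abs(L[...,1])<22)&(L[...,2]>-100)&(L[...,2]<-20)&(L[...,0]>-5)&(L[...,0]<65)&(d>0)&(C[...,2]>T[2]-.035)
q=C[k]; zf=np.percentile(q[:,2],1); print('foot z-T',zf-T[2])
for h in (.012,.022,.03):
    s=q[abs(q[:,2]-T[2]+.023-h)<.004]
    if len(s)>50: a=circ(s); print(h,len(s),np.round(a[0]-T[:2],4),round(a[1],4))
for n in ('top','scene','wrist'):
    if n!='wrist': im,d,p=snap(n); C=cloud(p,d)
    hsv=cv2.cvtColor(im,cv2.COLOR_RGB2HSV)
    k=(abs(np.hypot(C[...,0]-.454,C[...,1]-.287)-.08)<.02)&(C[...,2]>.0115)&(C[...,2]<.022)
    print(n,k.sum(),circ(C[k]) if k.sum()>50 else '')
E
python3 pl.py
```

```text
t 30.45 pos [0.4998 0.2744 0.1597] head -18.9 pitch 31.3 yaxis [0.325 0.946 0.002] q [ 0.85  0.08 -0.78  0.15 -0.91  0.9 ]
foot z-T -0.022360415690302893
0.012 2214 [-0.0449  0.0165] 0.0304
0.022 2401 [-0.045   0.0165] 0.0307
0.03 2581 [-0.0451  0.0165] 0.031
top 557 (array([0.45700431, 0.28668612]), np.float64(0.07454509628752194))
scene 387 (array([0.45410647, 0.28836912]), np.float64(0.0747699633001705))
wrist 387 (array([0.45410647, 0.28836912]), np.float64(0.0747699633001705))
```

>>> {"method": "apply_moves", "body": {
  "plan": [
    [35, -3, 21, 0, 1],
    [70, -3, 43, 0, 1],
    [90, -3, 56, 0, 1],
    [102, -3, 63, 0, 1],
    [106, -3, 65, 0, 1],
    [106, -3, 65, 0, 1]
  ]
}}

```text
time_s: 31.35
tool_pos: [0.4992, 0.2661, 0.0359]
orientation: [[-0.49, 0.33, 0.807], [0.17, 0.944, -0.283], [-0.855, -0.001, -0.518]]
ft_force: [-0.2, -0.1, -1.0]
gripper_width: 0.778
finger_force: 79.3
```

```bash
python3 -c "
from h import *
rel([.4995,.271,.0275])"
```

```text
t 31.35 pos [0.4992 0.2661 0.0359] yawY 70.7 z [ 0.807 -0.283 -0.518] q [ 0.84  0.34 -0.87 -0.21 -0.91  0.89]
shift [7.9 4.7 3.2] turn 0
```

>>> {"method": "apply_moves", "body": {
  "plan": [
    [2, 4, 1, 0, 1],
    [4, 4, 2, 0, 1],
    [4, 4, 2, 0, 1]
  ]
}}

```text
time_s: 31.72
tool_pos: [0.5, 0.271, 0.0312]
orientation: [[-0.49, 0.328, 0.808], [0.169, 0.945, -0.281], [-0.855, -0.001, -0.518]]
ft_force: [0.7, 0.6, -1.8]
gripper_width: 0.776
finger_force: 79.3
```

>>> {"method": "apply_moves", "body": {
  "plan": [
    [2, 0, 1, 0, 1],
    [2, 0, 1, 0, 1]
  ]
}}

```text
time_s: 31.98
tool_pos: [0.4995, 0.2706, 0.0285]
orientation: [[-0.491, 0.328, 0.807], [0.169, 0.945, -0.282], [-0.855, -0.002, -0.519]]
ft_force: [-0.1, -0.4, -1.1]
gripper_width: 0.778
finger_force: 79.3
```

>>> {"method": "apply_moves", "body": {
  "plan": [
    [1, 0, 0.6, 0, 1],
    [1, 0, 0.6, 0, 1]
  ]
}}

```text
time_s: 32.22
tool_pos: [0.5, 0.2707, 0.0283]
orientation: [[-0.489, 0.329, 0.808], [0.169, 0.944, -0.282], [-0.856, -0.001, -0.517]]
ft_force: [-2.2, -0.6, 2.0]
gripper_width: 0.774
finger_force: 79.6
```

>>> {"method": "apply_moves", "body": {
  "plan": [
    [1, 0, 0.6, 0, 1],
    [1, 0, 0.6, 0, 1]
  ]
}}

```text
time_s: 32.48
tool_pos: [0.5004, 0.2706, 0.0284]
orientation: [[-0.486, 0.33, 0.809], [0.17, 0.944, -0.283], [-0.857, -0.0, -0.515]]
ft_force: [-5.1, -1.6, 7.5]
gripper_width: 0.775
finger_force: 79.8
```

Contact on the plate at 7 N. I ease off 1 mm, open gently and back out along the tool axis.

>>> {"method": "apply_moves", "body": {
  "plan": [
    [-1, 0, -0.6, 0, 1],
    [-1, 0, -0.6, 0, -0.4],
    [-1, 0, -0.6, 0, -0.6],
    [-1, 0, -0.6, 0, -0.75],
    [-1, 0, -0.6, 0, -0.9],
    [-1, 0, -0.6, 0, -1],
    [-1, 0, -0.6, 0, -1]
  ],
  "newtons": 30
}}

```text
time_s: 33.35
tool_pos: [0.4996, 0.2708, 0.0275]
orientation: [[-0.49, 0.328, 0.807], [0.169, 0.945, -0.282], [-0.855, -0.002, -0.519]]
ft_force: [-0.4, 1.2, 0.2]
gripper_width: 0.998
finger_force: 0.0
```

```bash
cat > m2.py <<'E'
from h import *; from meas import circ
R,T=st(); s=ctrl.get_state(); print(s['gripper_width'],s['finger_force'],np.round(s['ft_force'],1))
im,d,p=snap('wrist'); C=cloud(p,d); L=(C-T)@R*1000
k=(np.hypot(C[...,0]-.4545,C[...,1]-.2875)<.045)&(abs(L[...,1])<36)&(C[...,2]>.012)&(d>0)
for z0 in (.02,.03,.04,.06,.08):
    q=C[k&(abs(C[...,2]-z0)<.004)]
    if len(q)>60: a=circ(q); print(z0,len(q),np.round(a[0],4),round(a[1],4),'toolY',np.round((R.T@(np.r_[a[0],z0]-T))[1]*1000,1))
E
python3 m2.py
```

```text
t 33.35 pos [0.4996 0.2708 0.0275] head -19.2 pitch 31.2 yaxis [ 0.328  0.945 -0.002] q [ 0.84  0.37 -0.86 -0.23 -0.91  0.9 ]
0.9980621704058331 0.0 [-0.4  1.2  0.2]
0.02 2792 [0.4556 0.2875] 0.0314 toolY 1.3
0.03 3060 [0.4556 0.2875] 0.032 toolY 1.3
0.04 3360 [0.4557 0.2875] 0.0326 toolY 1.3
0.06 4060 [0.4556 0.2874] 0.0336 toolY 1.2
0.08 1254 [0.4563 0.2873] 0.035 toolY 1.3
```

Upright and centred. I back out.

>>> {"method": "apply_moves", "body": {
  "plan": [
    [0, 1, -12, 0, -1],
    [0, 1, -30, 0, -1],
    [0, 1, -55, 0, -1],
    [0, 1, -90, 0, -1],
    [-30, 1, -130, 0, -1],
    [-80, 1, -160, 0, -1],
    [-120, 1, -180, 0, -1],
    [-120, 1, -180, 0, -1]
  ]
}}

```text
time_s: 34.4
tool_pos: [0.415, 0.3047, 0.2285]
orientation: [[-0.486, 0.328, 0.81], [0.176, 0.944, -0.277], [-0.856, 0.008, -0.516]]
ft_force: [-0.1, 0.0, -1.5]
gripper_width: 0.997
finger_force: 0.0
```

```bash
python3 m2.py; python3 chk.py; python3 - <<'E'
from h import *; from meas import circ
for n in ('top','scene'):
    im,d,p=snap(n); C=cloud(p,d); hsv=cv2.cvtColor(im,cv2.COLOR_RGB2HSV)
    k=(np.hypot(C[...,0]-.454,C[...,1]-.287)<.05)&(C[...,2]>.082)&(C[...,2]<.1); print(n,'mug rim',k.sum(),np.round(circ(C[k])[0],4) if k.sum()>10 else '')
    k=(abs(np.hypot(C[...,0]-.454,C[...,1]-.287)-.08)<.02)&(C[...,2]>.0115)&(C[...,2]<.022); print('plate',k.sum(),circ(C[k]))
    k=(np.hypot(C[...,0]-.454,C[...,1]-.287)<.02); print('inside mug z',np.round(np.median(C[k][:,2]),3))
    k=(np.hypot(C[...,0]-.471,C[...,1]+.082)<.08)&(C[...,2]<.06)&(hsv[...,1]>90); print('walnut px',k.sum(),'area est', k.sum()*np.median(d[k])**2/p['fx']/p['fy']/(np.pi*.014**2))
E
```

```text
t 34.4 pos [0.415  0.3047 0.2285] head -18.9 pitch 31.1 yaxis [0.328 0.944 0.008] q [ 1.05 -0.02 -0.67  0.62 -1.    1.23]
0.9970200275414157 0.0 [-0.1  0.  -1.5]
0.02 103 [0.4547 0.2877] 0.0309 toolY -4.7
0.03 354 [0.4547 0.2876] 0.0315 toolY -4.7
0.04 492 [0.4547 0.2875] 0.0321 toolY -4.7
0.06 929 [0.4537 0.288 ] 0.0322 toolY -4.4
0.08 1190 [0.4537 0.2881] 0.0331 toolY -4.1
scene 285 (array([ 0.47066511, -0.0804204 ]), np.float64(0.09199056336452205))
top 370 (array([ 0.47219434, -0.08267752]), np.float64(0.09170120301633969))
top mug rim 166 [0.4563 0.2837]
plate 782 (array([0.45727181, 0.28775951]), np.float64(0.07521906260832148))
inside mug z 0.011
walnut px 281 area est 3.972526984430462
scene mug rim 148 [0.4547 0.287 ]
plate 501 (array([0.452952  , 0.28845272]), np.float64(0.07557019207710855))
inside mug z 0.01
walnut px 255 area est 4.060329204313911
```

```bash
python3 -c "
from rig import ctrl
print(ctrl.hand_in())"
```

```text
the job is handed in; nothing more can be done
None
```

I handed the job in at about 34.5 s of the 72 s limit: the spatula lies flat along the middle of the board, all five walnuts are in the bowl, the empty mug stands upright in the middle of the plate, the bowl and plate have not moved, and I saw no sign of anything else being knocked.

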